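# Fill the dog-biscuit caddy on the hall console

## Task

Fill the dog-biscuit caddy: lift it by its handle off its stand and set it down on the console, and put the biscuits lying loose on the console back on the white tray with the others. Then pick up the tray and tip it over the caddy so that all the biscuits slide off its open end into the caddy. Finish with the empty tray lying flat on its grey mat again, handle board to the same end as before, and the caddy with all the biscuits in it standing squarely back on its stand; set tray and caddy down, never drop them, and leave the plant, picture frame and books alone.

Things in the scene. Friction and masses are not known exactly. Their poses are not given: they have to be found in the camera images.
- tray: white lacquered tray, 240 mm long (x) by 140 mm wide (y), floor 6 mm, 0.24 kg; 6 mm side walls rise to 24 mm. Its +x end is closed by an upright handle board, 12 mm thick, top 66 mm above the underside; the -x end is open, flush with the floor. Origin: centre of the underside, z up. Biscuits slide on it at about 16 to 23 degrees. Starts flat on the mat, board away from the robot
- tray_lip (a point): middle of the tray's open end, on the floor's top edge: 120 mm from the tray's origin along -x, 6 mm above its underside
- tray_grip (a point): point in the tray's handle board to grip across its 12 mm thickness (fingers closing along the tray's x): middle of the board, 50 mm above the tray's underside, 114 mm from the origin along +x
- mat: grey felt mat, fixed, 300 x 200 mm (x, y), 3 mm thick, the tray's place; the tray lies on it lengthwise. Origin: centre of its underside, on the console's top; the board end of the tray lies towards the mat's +x. It may be on the left or on the right
- caddy: open metal caddy, 135 mm (x) by 185 mm (y) outside, 90 mm tall, walls and floor 4 mm, about 0.42 kg. A fixed arched handle of 8 mm rod stands over its middle along y: uprights outside the short walls (201 mm overall), straight to 165 mm, a wooden grip on top; free space under the arch. Origin: centre of the underside, z up. Starts empty on the stand
- caddy_grip (a point): middle of the caddy's wooden grip: a level round bar of 22 mm diameter, 110 mm long along the caddy's y, 205 mm above the caddy's underside, right above its middle (grip it from above, fingers closing along the caddy's x)
- stand: low wooden riser, fixed, 170 mm (x) by 230 mm (y), top 60 mm above the console: the caddy's place, the caddy's long side along the stand's y (either way round). Origin: centre of its footprint, on the console's top. It may be on the left or on the right
- biscuit1: hard-baked bone-shaped dog biscuit, light brown, 28 g, 66 mm long (x), 34 mm wide (y) over the knobbed ends, 20 mm wide over its 26 mm long waist, 16 mm thick (z); all are alike. Origin: centre of its underside as built (either face may be up). It starts on the tray, if present
- biscuit2: hard-baked bone-shaped dog biscuit, light brown, 28 g, 66 mm long (x), 34 mm wide (y) over the knobbed ends, 20 mm wide over its 26 mm long waist, 16 mm thick (z); all are alike. Origin: centre of its underside as built (either face may be up). It starts on the tray, if present
- biscuit3: hard-baked bone-shaped dog biscuit, light brown, 28 g, 66 mm long (x), 34 mm wide (y) over the knobbed ends, 20 mm wide over its 26 mm long waist, 16 mm thick (z); all are alike. Origin: centre of its underside as built (either face may be up). It starts on the tray, if present
- biscuit4: hard-baked bone-shaped dog biscuit, light brown, 28 g, 66 mm long (x), 34 mm wide (y) over the knobbed ends, 20 mm wide over its 26 mm long waist, 16 mm thick (z); all are alike. Origin: centre of its underside as built (either face may be up). It starts on the tray, if present
- biscuit5: hard-baked bone-shaped dog biscuit, light brown, 28 g, 66 mm long (x), 34 mm wide (y) over the knobbed ends, 20 mm wide over its 26 mm long waist, 16 mm thick (z); all are alike. Origin: centre of its underside as built (either face may be up). It starts lying loose on the console, if present
- biscuit6: hard-baked bone-shaped dog biscuit, light brown, 28 g, 66 mm long (x), 34 mm wide (y) over the knobbed ends, 20 mm wide over its 26 mm long waist, 16 mm thick (z); all are alike. Origin: centre of its underside as built (either face may be up). It starts lying loose on the console, if present
- biscuit7: hard-baked bone-shaped dog biscuit, light brown, 28 g, 66 mm long (x), 34 mm wide (y) over the knobbed ends, 20 mm wide over its 26 mm long waist, 16 mm thick (z); all are alike. Origin: centre of its underside as built (either face may be up). It starts lying loose on the console, if present
- plant: small succulent in a white pot, about 90 mm across and 130 mm tall, to be left alone; origin: centre of its underside
- frame: small standing picture frame, 165 mm wide (y), 125 mm tall, to be left alone; origin: centre of the lower edge of the frame
- books: two stacked books, 150 x 210 mm, 44 mm high, to be left alone; origin: centre of the underside
Mind the look-alikes: they are no part of the job. Of the things like the caddy, leave any that is black; of the rest the smaller one is meant.

How it is judged (in metres and radians):
On the way, in this order (a step that is already met when the one before it is completed fails the run):
1. the caddy has been taken off its stand and stands upright on the console, and every biscuit lies on the tray, which lies flat on the console or mat (in either order) (height (world z) of each of caddy, tray below 0.012 m and angle between caddy's own z axis and vertical below 0.08 rad and linear speed of caddy below 0.05 m/s and angle between tray's own z axis and vertical below 0.06 rad and x of biscuit1 in the frame of tray between -0.125 and 0.115 m and y of biscuit1 in the frame of tray between -0.072 and 0.072 m and z of biscuit1 in the frame of tray between -0.005 and 0.07 m and x of biscuit2 in the frame of tray between -0.125 and 0.115 m and y of biscuit2 in the frame of tray between -0.072 and 0.072 m and z of biscuit2 in the frame of tray between -0.005 and 0.07 m and x of biscuit3 in the frame of tray between -0.125 and 0.115 m and y of biscuit3 in the frame of tray between -0.072 and 0.072 m and z of biscuit3 in the frame of tray between -0.005 and 0.07 m and x of biscuit4 in the frame of tray between -0.125 and 0.115 m and y of biscuit4 in the frame of tray between -0.072 and 0.072 m and z of biscuit4 in the frame of tray between -0.005 and 0.07 m and x of biscuit5 in the frame of tray between -0.125 and 0.115 m and y of biscuit5 in the frame of tray between -0.072 and 0.072 m and z of biscuit5 in the frame of tray between -0.005 and 0.07 m and x of biscuit6 in the frame of tray between -0.125 and 0.115 m and y of biscuit6 in the frame of tray between -0.072 and 0.072 m and z of biscuit6 in the frame of tray between -0.005 and 0.07 m and x of biscuit7 in the frame of tray between -0.125 and 0.115 m and y of biscuit7 in the frame of tray between -0.072 and 0.072 m and z of biscuit7 in the frame of tray between -0.005 and 0.07 m), for 0.2 s.
2. the tray, lifted off its mat, is tipped by more than 17 degrees with its open end over the caddy, and every biscuit has left it, at least one of them lying in the caddy (angle between tray's own z axis and vertical above 0.3 rad and height (world z) of tray above 0.06 m and x of tray_lip in the frame of caddy between -0.11 and 0.11 m and y of tray_lip in the frame of caddy between -0.13 and 0.13 m and z of tray_lip in the frame of caddy between 0.02 and 0.25 m and not (x of biscuit1 in the frame of tray between -0.125 and 0.115 m and y of biscuit1 in the frame of tray between -0.072 and 0.072 m and z of biscuit1 in the frame of tray between -0.005 and 0.07 m) and not (x of biscuit2 in the frame of tray between -0.125 and 0.115 m and y of biscuit2 in the frame of tray between -0.072 and 0.072 m and z of biscuit2 in the frame of tray between -0.005 and 0.07 m) and not (x of biscuit3 in the frame of tray between -0.125 and 0.115 m and y of biscuit3 in the frame of tray between -0.072 and 0.072 m and z of biscuit3 in the frame of tray between -0.005 and 0.07 m) and not (x of biscuit4 in the frame of tray between -0.125 and 0.115 m and y of biscuit4 in the frame of tray between -0.072 and 0.072 m and z of biscuit4 in the frame of tray between -0.005 and 0.07 m) and not (x of biscuit5 in the frame of tray between -0.125 and 0.115 m and y of biscuit5 in the frame of tray between -0.072 and 0.072 m and z of biscuit5 in the frame of tray between -0.005 and 0.07 m) and not (x of biscuit6 in the frame of tray between -0.125 and 0.115 m and y of biscuit6 in the frame of tray between -0.072 and 0.072 m and z of biscuit6 in the frame of tray between -0.005 and 0.07 m) and not (x of biscuit7 in the frame of tray between -0.125 and 0.115 m and y of biscuit7 in the frame of tray between -0.072 and 0.072 m and z of biscuit7 in the frame of tray between -0.005 and 0.07 m) and ((x of biscuit1 in the frame of caddy between -0.068 and 0.068 m and y of biscuit1 in the frame of caddy between -0.092 and 0.092 m and z of biscuit1 in the frame of caddy between -0.002 and 0.1 m) or (x of biscuit2 in the frame of caddy between -0.068 and 0.068 m and y of biscuit2 in the frame of caddy between -0.092 and 0.092 m and z of biscuit2 in the frame of caddy between -0.002 and 0.1 m) or (x of biscuit3 in the frame of caddy between -0.068 and 0.068 m and y of biscuit3 in the frame of caddy between -0.092 and 0.092 m and z of biscuit3 in the frame of caddy between -0.002 and 0.1 m) or (x of biscuit4 in the frame of caddy between -0.068 and 0.068 m and y of biscuit4 in the frame of caddy between -0.092 and 0.092 m and z of biscuit4 in the frame of caddy between -0.002 and 0.1 m) or (x of biscuit5 in the frame of caddy between -0.068 and 0.068 m and y of biscuit5 in the frame of caddy between -0.092 and 0.092 m and z of biscuit5 in the frame of caddy between -0.002 and 0.1 m) or (x of biscuit6 in the frame of caddy between -0.068 and 0.068 m and y of biscuit6 in the frame of caddy between -0.092 and 0.092 m and z of biscuit6 in the frame of caddy between -0.002 and 0.1 m) or (x of biscuit7 in the frame of caddy between -0.068 and 0.068 m and y of biscuit7 in the frame of caddy between -0.092 and 0.092 m and z of biscuit7 in the frame of caddy between -0.002 and 0.1 m))), for 0.1 s.
At the end, for the whole second after the job is handed in: all biscuits in the caddy, not above its rim; caddy upright on its stand, within 30 mm of the middle and 17 degrees of square; tray flat and empty on its mat, within 50 mm of the middle and 20 degrees of its direction, board to the mat's +x end; all at rest (x of biscuit1 in the frame of caddy between -0.068 and 0.068 m and y of biscuit1 in the frame of caddy between -0.092 and 0.092 m and z of biscuit1 in the frame of caddy between -0.002 and 0.1 m and x of biscuit2 in the frame of caddy between -0.068 and 0.068 m and y of biscuit2 in the frame of caddy between -0.092 and 0.092 m and z of biscuit2 in the frame of caddy between -0.002 and 0.1 m and x of biscuit3 in the frame of caddy between -0.068 and 0.068 m and y of biscuit3 in the frame of caddy between -0.092 and 0.092 m and z of biscuit3 in the frame of caddy between -0.002 and 0.1 m and x of biscuit4 in the frame of caddy between -0.068 and 0.068 m and y of biscuit4 in the frame of caddy between -0.092 and 0.092 m and z of biscuit4 in the frame of caddy between -0.002 and 0.1 m and x of biscuit5 in the frame of caddy between -0.068 and 0.068 m and y of biscuit5 in the frame of caddy between -0.092 and 0.092 m and z of biscuit5 in the frame of caddy between -0.002 and 0.1 m and x of biscuit6 in the frame of caddy between -0.068 and 0.068 m and y of biscuit6 in the frame of caddy between -0.092 and 0.092 m and z of biscuit6 in the frame of caddy between -0.002 and 0.1 m and x of biscuit7 in the frame of caddy between -0.068 and 0.068 m and y of biscuit7 in the frame of caddy between -0.092 and 0.092 m and z of biscuit7 in the frame of caddy between -0.002 and 0.1 m and linear speed of each of biscuit1, biscuit2, biscuit3, biscuit4, biscuit5, biscuit6, biscuit7 below 0.03 m/s and horizontal distance between caddy and stand below 0.03 m and height (world z) of caddy between 0.055 and 0.066 m and angle between each of caddy, tray's own z axis and vertical below 0.06 rad and angle between the y axis of caddy and the y axis of stand, either way round below 0.3 rad and linear speed of each of caddy, tray below 0.02 m/s and height (world z) of tray below 0.012 m and horizontal distance between tray and mat below 0.05 m and angle between the x axis of tray and the x axis of mat, either way round below 0.35 rad and x of tray_grip in the frame of mat above 0 m); the robot touches nothing.
It fails at once if the caddy was dropped or knocked (moves faster than 0.6 m/s with no finger on it) (linear speed of caddy above 0.6 m/s and contact force between the fingers and caddy below 0.05 N).
It fails at once if the tray was dropped or thrown (moves faster than 0.6 m/s with no finger on it) (linear speed of tray above 0.6 m/s and contact force between the fingers and tray below 0.05 N).
It fails at once if the plant, the picture frame or the books were pushed more than 30 mm or tipped (distance of any of plant, frame, books from where it was at the start of the episode above 0.03 m or angle between any of plant, frame, books's own z axis and vertical above 0.3 rad).
Of biscuit1, biscuit2, biscuit3, biscuit4 only 2 to 4 are there at a start; the rules pass over those that are not, and their reading is None.
Of biscuit5, biscuit6, biscuit7 only 1 to 3 are there at a start; the rules pass over those that are not, and their reading is None.
At some moment in a run one of biscuit1, biscuit2, biscuit3, biscuit4, biscuit5, biscuit6, biscuit7 may be knocked a few centimetres aside while the robot is not near it.
It also fails if it takes over 210 s, if anything falls off the work surface, if the arm or the gripper's body presses on something with over 40 N, if the wrist force passes 120 N, or if a joint passes its speed limit or range.

## Robot

A 7-joint arm with a two-finger parallel gripper is mounted at the origin on the work surface. World frame = base frame: x ahead of the robot, y to its left, z up, the work surface at z = 0. Lengths are in mm, angles in degrees, forces in N, time in s.
With the tool pointing down it reaches from about 425 to 925 mm from the base axis. Payload 6.8 kg.
Tool frame: the origin (TCP) lies at the very end of the fingers, on their centre line; the grasp point (between the pads) lies 19 mm behind it; z points along the fingers, y is the line along which they close (so a half turn about z gives the same grasp; the last joint's range is limited). The gripper opens to 88 mm and grips with 3 to 60 N. Pads are 20 mm wide; open, the fingers measure 115 mm over their backs; the gripper's body (75 mm by 178 mm) begins 61 mm behind the grasp point.
Start: joints at [-81.251, 27.33, 1.283, 89.118, -0.659, 63.558, -4.761], TCP at [174.046, 652.193, 222.664] pointing down, gripper open.
Joint ranges: [-169.35, 169.35], [-19.33, 120.38], [-80.79, 83.38], [13.8, 139.57], [-78.32, 258.32], [9.67, 109.79], [-169.56, 169.56]. Speed limits (degrees/s): [136.94, 136.94, 180, 180, 180, 180, 180].

## Interface

Orientations are given as a 3x3 rotation matrix whose columns are the frame's x, y, z axes.
In Python, from workcell import * gives the robot as it stands. The module is installed in compiled form; this text tells all that it offers.
- The arm moves only by the tool drive_tool, never from a script. Its argument "moves" is one flat list of numbers, 6 for each row, row after row: the shift along the world's x, y, z in m, then the turn, a rotation vector about the world's x, y, z in degrees. A call has 1 to 12 rows; each row shifts and turns the commanded pose from where the row before left it; what a row does not reach is not made up. A row lasts 1/8 s, in which the tool goes at most 62.5 mm and 10.7 degrees, less where a joint would pass 70% of its speed; a pose out of reach is approached as far as the arm can. A call is refused whole if a number of a shift passes 0.0625 or a number of a turn 10.7, either way. A call with a gripper value outside its range is refused whole. "grip" is the finger opening in m, from 0 to 0.0878, set as the call begins (left out, the last holds). The fingers move at their own pace and stop on an object; the grip force is fixed at half the most. Time passes only in rows, so rows that do not move let the fingers close. It gives the time, the measured TCP pose, the force, the opening and the grip force at its end, in the units of the state.
- get_state(): the state, without advancing time (a new reading comes with each control period).
- camera(name): name is "side" or "top"; returns the picture (480x640x3 uint8, blue, green, red); there is no depth.
- calibration(name): a dict with "K" (3x3 intrinsics, pixels), "k1" (the pictures are not rectified: a ray, as slopes to the right and down, at radius r is drawn at 1 + k1 r^2 times it, then the intrinsics apply), "xyz" and "rotation" of the camera in the world. Camera axes: x right, y up, looking along -z (the intrinsics and any distortion apply to the point x, -y, -z); pixel columns grow to the right and rows downward; lengths in mm; the calibration is good to about 2 mm. A picture is of the moment at which its call begins. calibration takes no time and is no camera call.
- close_job(): hands the job in; it is judged then, once.
The state is a dict: "t": time; "joints": joint angles; "joint_velocities": joint speeds; "effort": joint torques, N m; "eef_pos": TCP position; "ee_rot": TCP orientation; "force": force on the tool from outside, world axes, zero at the start; "moment": the same for the moment, N m; "grip_width": finger opening in mm; "grasp_force": force on a finger pad.
Only numpy, scipy, OpenCV 4.12 (cv2) and the standard library are available. Lean on these libraries where they do the work, as an engineer would, in place of code of your own. Each camera call takes 0.05 s, during which the arm holds its last target. There are 200 camera calls.

## Working session

There is one attempt and no reset: what is moved stays moved. The work goes in short steps, Python scripts to look and compute and a tool call to move; the robot and the scene stay as the last step left them, time stands still between calls to the robot, and variables do not carry over. Pictures are saved under pics/ and viewed, at most 14 in all, crops included, and the job is handed in when it is done.

Besides the shell and the picture viewer there is one more tool, called after "Emit:" as name(argument=value, ...), one argument or row to a line, values as JSON. drive_tool: Moves the arm, as the interface text tells. Its arguments: {"type":"object","properties":{"moves":{"type":"array","items":{"type":"number"}},"grip":{"type":"number"}},"required":["moves"]}

```bash
mkdir -p pics; cat > h.py <<'E'
from workcell import *
import numpy as np, cv2
def snap(n,f):
    im=camera(n); cv2.imwrite('pics/'+f+'.png',im); return im
def ray(n,u,v):
    c=calibration(n);K=np.array(c['K'],float)
    d=np.array([(u-K[0,2])/K[0,0],(v-K[1,2])/K[1,1]]); s=d.copy()
    for _ in range(20): s=d/(1+c['k1']*(s@s))
    R=np.array(c['rotation'],float)
    return np.array(c['xyz'],float),R@np.array([s[0],-s[1],-1.])
def at(n,u,v,z):
    o,d=ray(n,u,v); return (o+d*(z-o[2])/d[2])[:2].round(1)
def proj(n,p):
    c=calibration(n);K=np.array(c['K'],float);R=np.array(c['rotation'],float)
    q=R.T@(np.array(p,float)-np.array(c['xyz'],float)); s=np.array([q[0]/-q[2],-q[1]/-q[2]])
    s=s*(1+c['k1']*(s@s)); return (K[0,0]*s[0]+K[0,2]).round(1),(K[1,1]*s[1]+K[1,2]).round(1)
E
python3 - <<'E'
from h import *
for n in('top','side'): snap(n,n+'0'); print(calibration(n))
s=get_state(); print({k:s[k] for k in('t','eef_pos','ee_rot','force','grip_width')})
E
```

```text
{'K': array([[567.33683389,   0.        , 316.084605  ],
       [  0.        , 567.33683389, 242.87948168],
       [  0.        ,   0.        ,   1.        ]]), 'k1': -0.03696520998577683, 'xyz': array([ 2.83873529e+02, -9.01632920e-01,  1.66466240e+03]), 'rotation': array([[ 0.02180892,  0.98958112, -0.14231505],
       [-0.999743  ,  0.02070514, -0.00923239],
       [-0.00618954,  0.14247982,  0.98977835]])}
{'K': array([[617.89924669,   0.        , 315.56080654],
       [  0.        , 617.89924669, 253.90695937],
       [  0.        ,   0.        ,   1.        ]]), 'k1': 0.04128976708248833, 'xyz': array([  -30.80705098, -1379.96060623,  1695.73368765]), 'rotation': array([[ 0.94005723,  0.23952736, -0.24273245],
       [-0.34092611,  0.6765199 , -0.65275587],
       [ 0.00786044,  0.6963817 ,  0.71762855]])}
{'t': 0.1, 'eef_pos': array([173.92279377, 651.66516537, 221.8258257 ]), 'ee_rot': array([[-9.66186900e-01,  2.57842562e-01, -2.95873219e-04],
       [ 2.57842708e-01,  9.66185687e-01, -1.53507844e-03],
       [-1.09940088e-04, -1.55946143e-03, -9.99998778e-01]]), 'force': array([-0.99109644, -0.50492001,  0.24069107]), 'grip_width': 87.85991044503533}
```

View pics/top0.png

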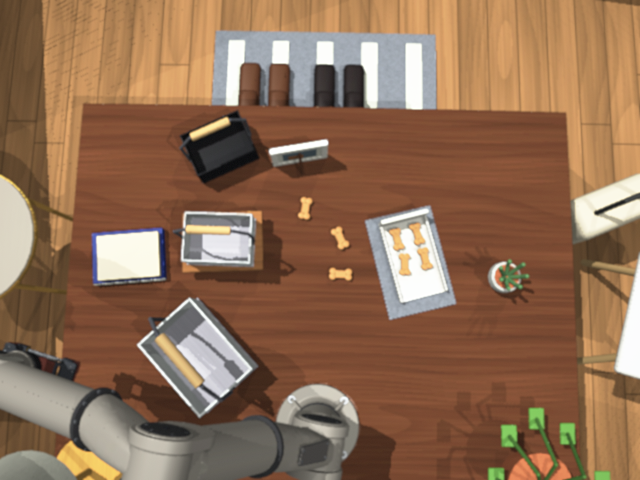

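View pics/side0.png

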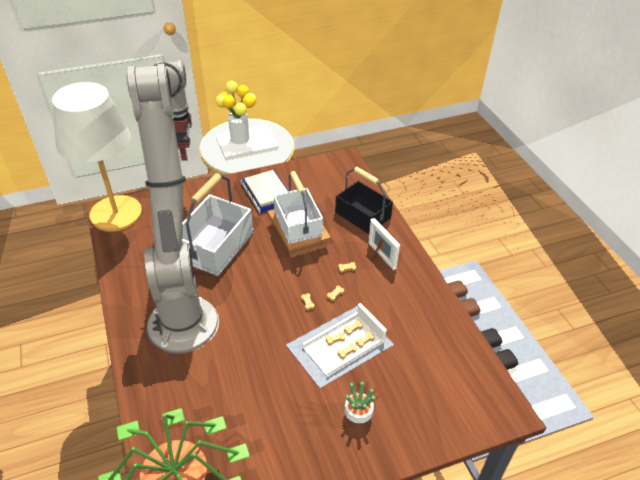

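The top view shows the caddy on its stand at about (218,240), loose biscuits at (305,208), (341,238) and (341,274), and the tray with 4 biscuits at (412,258). The large grey and the black caddies are look-alikes. I'll enlarge both areas.

```bash
python3 - <<'E'
import cv2
im=cv2.imread('pics/top0.png')
cv2.imwrite('pics/c1.png',cv2.resize(im[190:290,170:270],None,fx=6,fy=6,interpolation=cv2.INTER_CUBIC))
cv2.imwrite('pics/c2.png',cv2.resize(im[190:330,285:465],None,fx=4.28,fy=4.28,interpolation=cv2.INTER_CUBIC))
E
```

```text
(no output)
```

View pics/c1.png

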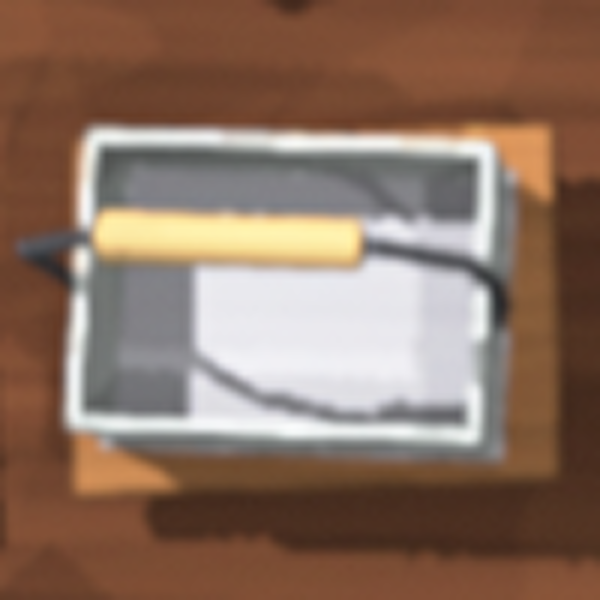

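View pics/c2.png

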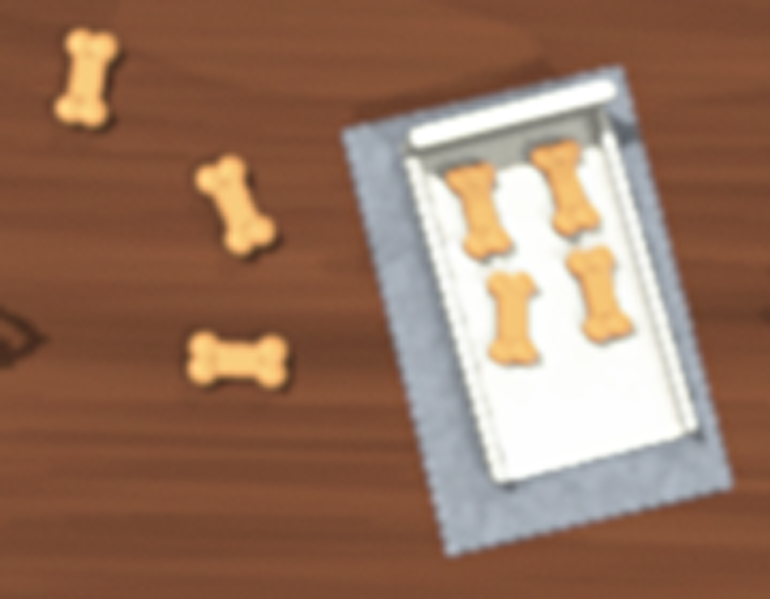

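c1 shows the caddy slightly turned on the stand, with its grip from (95,238) to (362,242). c2 shows three loose biscuits at crop (88,80), (238,206) and (238,361), and the tray's board top running from (412,138) to (614,92).

```bash
python3 - <<'E'
from h import *
A=lambda u,v,z:at('top',u/6+170,v/6+190,z)
B=lambda u,v,z:at('top',u/4.28+285,v/4.28+190,z)
def quad(f,q,z):
    p=np.array([f(*a,z) for a in q]); print(p.tolist(),'c',p.mean(0).round(1))
quad(A,[(87,130),(496,145),(480,440),(70,427)],150)
quad(A,[(95,238),(362,242)],265)
quad(A,[(552,125),(558,475),(73,492)],60); print('stand c',(A(552,125,60)+A(73,492,60))/2)
quad(B,[(343,130),(622,66),(733,487),(448,556)],3)
quad(B,[(412,135),(614,90)],69)
quad(B,[(410,150),(496,482),(697,430)],6)
for a,b in [((92,42),(84,113)),((221,170),(258,242)),((201,361),(275,362)),((471,175),(489,245)),((555,153),(577,225)),((511,285),(514,352)),((590,260),(610,328))]:
    p,q=B(*a,8),B(*b,8); d=p-q; print((p+q)/2,np.degrees(np.arctan2(d[1],d[0])).round(1))
print(at('top',318,420,0))
for n,p in [('plant',(505,277)),('fr',(299,160)),('fr',(270,165)),('fr',(328,160)),('books',(165,228)),('blk',(205,180)),('blk',(256,160)),('big',(252,362)),('big',(192,300))]: print(n,at('top',*p,30))
E
```

```text
[[580.2, 374.1], [577.0, 187.4], [442.4, 189.5], [444.3, 374.3]] c [511.  281.3]
[[511.8, 339.7], [512.4, 227.6]] c [512.1 283.6]
[[604.7, 172.1], [436.0, 163.2], [422.9, 393.4]] c [487.9 242.9]
stand c [513.8  282.75]
[[593.5, -129.9], [643.0, -324.3], [351.9, -398.2], [301.3, -204.0]] c [ 472.4 -264.1]
[[578.8, -170.8], [612.2, -306.0]] c [ 595.5 -238.4]
[[579.8, -176.2], [351.9, -236.0], [390.0, -373.3]] c [ 440.6 -261.8]
[626.05  48.15] -4.9
[537.85 -58.55] 27.9
[430.2 -59.2] 90.5
[ 538.5 -224.5] 14.3
[ 554.45 -283.9 ] 16.7
[ 463.75 -246.95] 2.6
[ 481.9  -307.05] 16.1
[14.  -1.9]
plant [ 430.7 -534.1]
fr [767.   70.6]
fr [750.  156.5]
fr [768.8 -15.7]
books [553.7 458.6]
blk [700.5 348. ]
blk [764.6 198.8]
big [174.2 188.4]
big [345.3 367.9]
```

```bash
cat > ov.py <<'E'
from h import *
def tray(o,yaw):
    c,s=np.cos(np.radians(yaw)),np.sin(np.radians(yaw)); f=lambda x,y,z:(o[0]+c*x-s*y,o[1]+s*x+c*y,z+o[2])
    return [[f(-120,-70,0),f(-120,70,0)],[f(-120,70,24),f(108,70,24)],[f(-120,-70,24),f(108,-70,24)],[f(108,-70,66),f(108,70,66),f(120,70,66),f(120,-70,66),f(108,-70,66)]]
def box(o,yaw,lx,ly,z):
    c,s=np.cos(np.radians(yaw)),np.sin(np.radians(yaw))
    return [[(o[0]+c*x-s*y,o[1]+s*x+c*y,o[2]+z) for x,y in((-lx,-ly),(lx,-ly),(lx,ly),(-lx,ly),(-lx,-ly))]]
def view(n,im,lines,r,sc):
    y0,y1,x0,x1=r; o=cv2.resize(im[y0:y1,x0:x1],None,fx=sc,fy=sc,interpolation=cv2.INTER_CUBIC)
    for l in lines: cv2.polylines(o,[np.int32([((proj(n,p)[0]-x0)*sc,(proj(n,p)[1]-y0)*sc) for p in l])],False,(0,0,255),1)
    return o
E
python3 - <<'E'
from ov import *
B=lambda u,v,z:at('top',u/4.28+285,v/4.28+190,z)
L=tray((486,-269,3),14.8)+box((472.4,-264,0),14.2,150,100,3)+box((511.5,283,60),0,67.5,92.5,90)+[[(511.5,228,265),(511.5,338,265)]]+box((513,282.5,0),3,85,115,60)
for (a,b),z in [(((92,42),(84,113)),16),(((221,170),(258,242)),16),(((201,361),(275,362)),16),(((471,175),(489,245)),25),(((555,153),(577,225)),25),(((511,285),(514,352)),25),(((590,260),(610,328)),25)]:
    p,q=B(*a,z),B(*b,z); d=p-q; m=(p+q)/2;y=np.degrees(np.arctan2(d[1],d[0])); print(m,y.round(1))
    L+=box((*m,z-16),y,33,17,16)
t=cv2.imread('pics/top0.png');s=cv2.imread('pics/side0.png')
a=view('top',t,L,(185,325,165,465),2.6);b=view('side',s,L,(170,390,260,420),2.6)
cv2.imwrite('pics/o1.png',a);cv2.imwrite('pics/o2.png',b)
E
```

```text
[624.4   47.95] -4.9
[536.6 -58.3] 27.9
[429.5  -58.95] 90.5
[ 535.9 -222.2] 14.5
[ 551.65 -281.05] 16.8
[ 461.9 -244.4] 2.5
[ 479.85 -303.9 ] 16.1
```

View pics/o1.png

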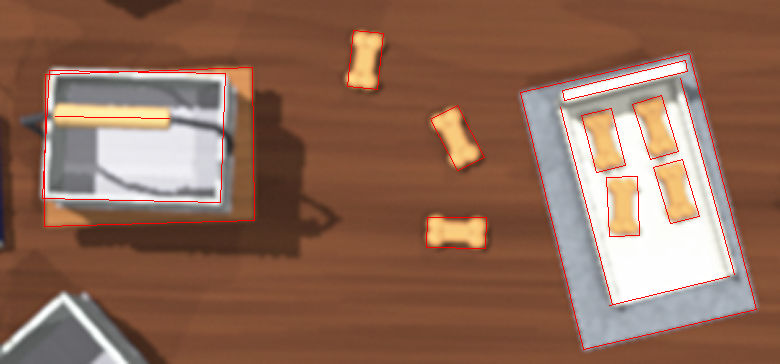

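View pics/o2.png

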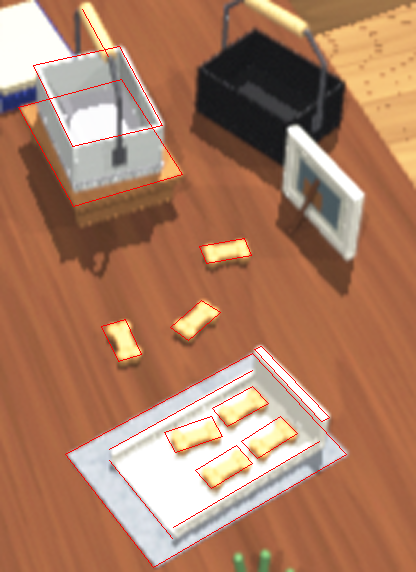

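The outlines fit both views: tray at (486,-269) with yaw 14.8°, caddy at (511,283), and the biscuits match. Next I move to the farthest biscuit, at (624,48).

Emit:
drive_tool(
  moves=[0,0,0.05,0,0,-10,0,0,0.05,0,0,-10,0,0,0.05,0,0,-10,0,0,0.04,0,0,-10,0.032,-0.043,0,0,0,-10,0.032,-0.043,0,0,0,-10,0.032,-0.043,0,0,0,-10,0.032,-0.043,0,0,0,-10,0.032,-0.043,0,0,0,-10,0.032,-0.043,0,0,0,-10,0.032,-0.043,0,0,0,-10,0.032,-0.043,0,0,0,-10],
  grip=0.04,
)

```text
t: 1.6
eef_pos: [430.6, 306.5, 412.4]
ee_rot: [[0.71, 0.704, -0.0], [0.704, -0.71, -0.0], [-0.0, -0.0, -1.0]]
force: [0.7, 0.2, 0.1]
grip_width: 39.9
grasp_force: 0.0
```

Emit:
drive_tool(
  moves=[0.032,-0.043,0,0,0,-10,0.032,-0.043,0,0,0,-10,0.032,-0.043,0,0,0,-10,0.032,-0.043,0,0,0,-10,0.032,-0.043,0,0,0,-10,0.032,-0.043,-0.03,0,0,0,0,0,-0.06,0,0,0,0,0,-0.06,0,0,0,0,0,-0.06,0,0,0,0,0,-0.06,0,0,0,0,0,0,0,0,0],
)

```text
t: 2.98
eef_pos: [618.4, 50.3, 138.5]
ee_rot: [[0.996, -0.086, -0.009], [-0.086, -0.996, -0.002], [-0.009, 0.003, -1.0]]
force: [-0.7, 0.6, 0.7]
grip_width: 39.8
grasp_force: 0.0
```

```bash
cat >> h.py <<'E'
def st():
    s=get_state();R=np.array(s['ee_rot']);print('t',round(s['t'],2),'p',np.round(s['eef_pos'],1),'ya',np.degrees(np.arctan2(R[1,1],R[0,1])).round(2),'z',R[:,2].round(3),'F',np.round(s['force'],1),'g',round(s['grip_width'],1),round(s['grasp_force'],1),'j',np.round(s['joints']).astype(int));return s
E
python3 -c "
from h import *
st();snap('top','t1')"
```

```text
t 2.98 p [618.4  50.3 138.5] ya -94.94 z [-0.009 -0.002 -1.   ] F [-0.7  0.6  0.7] g 39.8 0.0 j [-39  33  41 103 -26  54 -83]
```

Emit:
drive_tool(
  moves=[0.003,-0.002,-0.05,0,0,0,0,0,-0.04,0,0,0,0,0,0,0,0,0,0,0,0,0,0,0],
)

```text
t: 3.52
eef_pos: [627.4, 48.1, 55.9]
ee_rot: [[0.996, -0.086, 0.005], [-0.086, -0.996, 0.001], [0.004, -0.001, -1.0]]
force: [0.4, 0.7, 0.2]
grip_width: 40.1
grasp_force: 0.0
```

```bash
python3 -c "
from h import *
st();im=snap('side','s1');cv2.imwrite('pics/s1c.png',cv2.resize(im[200:400,260:420],None,fx=3,fy=3))"
```

```text
t 3.52 p [627.4  48.1  55.9] ya -94.95 z [ 0.005  0.001 -1.   ] F [0.4 0.7 0.2] g 40.1 0.0 j [-35  39  36 105 -31  46 -78]
```

View pics/s1c.png

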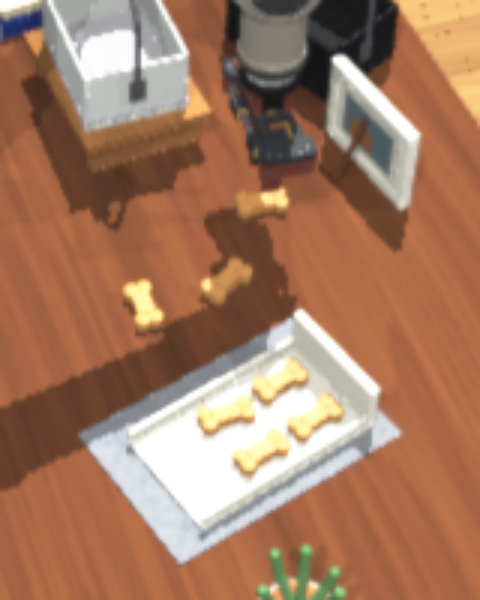

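The gripper is above biscuit 5 and nothing has been disturbed. The arm oscillates a few mm before it settles, so I descend with pauses.

Emit:
drive_tool(
  moves=[0,0,-0.02,0,0,0,0,0,-0.018,0,0,0,0,0,-0.009,0,0,0,0,0,0,0,0,0,0,0,0,0,0,0],
)

```text
t: 4.2
eef_pos: [625.3, 48.0, 5.8]
ee_rot: [[0.996, -0.086, 0.0], [-0.086, -0.996, -0.0], [0.0, 0.0, -1.0]]
force: [-0.8, 0.7, -0.2]
grip_width: 40.0
grasp_force: 0.0
```

Emit:
drive_tool(
  moves=[0,0,0,0,0,0,0,0,0,0,0,0,0,0,0,0,0,0],
  grip=0.01,
)

```text
t: 4.58
eef_pos: [625.3, 48.2, 6.0]
ee_rot: [[0.996, -0.086, 0.001], [-0.086, -0.996, 0.0], [0.001, -0.0, -1.0]]
force: [-0.2, -0.0, 0.8]
grip_width: 20.2
grasp_force: 30.0
```

Emit:
drive_tool(
  moves=[0,0,0.02,0,0,0,0,0,0.04,0,0,0,0,0,0.05,0,0,0],
)

```text
t: 4.95
eef_pos: [624.5, 48.0, 117.4]
ee_rot: [[0.996, -0.086, -0.001], [-0.086, -0.996, -0.0], [-0.001, 0.0, -1.0]]
force: [0.6, 1.5, 0.5]
grip_width: 19.6
grasp_force: 30.0
```

Emit:
drive_tool(
  moves=[-0.0288,-0.0388,0,0,0,2.5,-0.0288,-0.0388,0,0,0,2.5,-0.0288,-0.0388,0,0,0,2.5,-0.0288,-0.0388,0,0,0,2.5,-0.0288,-0.0388,0,0,0,2.5,-0.0288,-0.0388,0,0,0,2.5,-0.0288,-0.0388,0,0,0,2.5,-0.0288,-0.0388,0,0,0,2.2,0,0,-0.03,0,0,0,0,0,-0.03,0,0,0,0,0,0,0,0,0,0,0,0,0,0,0],
)

```text
t: 6.45
eef_pos: [395.2, -262.7, 56.9]
ee_rot: [[0.967, 0.254, 0.001], [0.254, -0.967, -0.001], [0.001, 0.001, -1.0]]
force: [-0.5, -0.6, -0.4]
grip_width: 19.8
grasp_force: 30.0
```

```bash
python3 -c "
from h import *
st()"
```

```text
t 6.45 p [ 395.2 -262.7   56.9] ya -75.26 z [ 0.001 -0.001 -1.   ] F [-0.5 -0.6 -0.4] g 19.8 30.0 j [ -1  26  34 126 -26  35 -24]
```

Emit:
drive_tool(
  moves=[0,0,-0.015,0,0,0,0,0,-0.015,0,0,0,0,0,-0.008,0,0,0,0,0,-0.003,0,0,0,0,0,0,0,0,0,0,0,0,0,0,0],
)

```text
t: 7.2
eef_pos: [394.6, -262.3, 14.6]
ee_rot: [[0.967, 0.255, -0.0], [0.255, -0.967, -0.0], [-0.0, 0.0, -1.0]]
force: [-0.1, -0.4, 1.6]
grip_width: 19.8
grasp_force: 30.0
```

Emit:
drive_tool(
  moves=[0,0,0,0,0,0,0,0,0,0,0,0,0,0,0.03,0,0,0,0,0,0.04,0,0,0],
  grip=0.029,
)

```text
t: 7.7
eef_pos: [393.9, -262.0, 84.9]
ee_rot: [[0.967, 0.255, -0.002], [0.255, -0.967, 0.0], [-0.002, -0.001, -1.0]]
force: [0.4, 0.2, 0.8]
grip_width: 28.7
grasp_force: 0.0
```

Emit:
drive_tool(
  moves=[0.0283,0.0409,0,0,0,2.6,0.0283,0.0409,0,0,0,2.6,0.0283,0.0409,0,0,0,2.6,0.0283,0.0409,0,0,0,2.6,0.0283,0.0409,0,0,0,2.7,0,0,-0.03,0,0,0,0,0,0,0,0,0,0,0,0,0,0,0],
  grip=0.04,
)

```text
t: 8.7
eef_pos: [535.9, -58.7, 55.2]
ee_rot: [[0.885, 0.466, -0.0], [0.466, -0.885, -0.0], [-0.0, 0.0, -1.0]]
force: [0.5, 0.2, 0.7]
grip_width: 40.3
grasp_force: 0.0
```

```bash
python3 -c "
from h import *
st();im=snap('side','s2');im2=snap('top','t2');cv2.imwrite('pics/s2c.png',np.hstack([cv2.resize(im[240:400,270:430],None,fx=2.5,fy=2.5),cv2.resize(im2[180:340,300:460],None,fx=2.5,fy=2.5)]))"
```

```text
t 8.7 p [535.9 -58.7  55.2] ya -62.24 z [-0. -0. -1.] F [0.5 0.2 0.7] g 40.3 0.0 j [-24  31  30 117 -24  38 -40]
```

View pics/s2c.png

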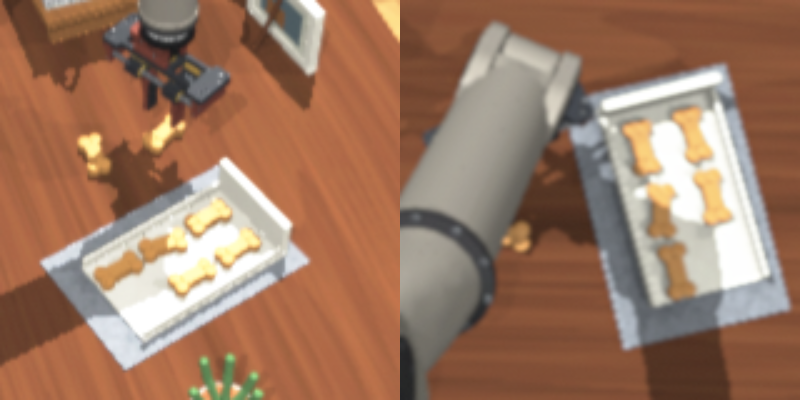

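The first biscuit lies on the tray at its open end, and biscuit 2 has not moved. I pick it up next.

Emit:
drive_tool(
  moves=[0,0,-0.02,0,0,0,0,0,-0.02,0,0,0,0,0,-0.009,0,0,0,0,0,0,0,0,0,0,0,0,0,0,0],
)

```text
t: 9.43
eef_pos: [536.7, -57.9, 6.4]
ee_rot: [[0.884, 0.467, 0.001], [0.467, -0.884, -0.0], [0.001, 0.001, -1.0]]
force: [0.1, 0.0, 0.6]
grip_width: 40.2
grasp_force: 0.0
```

Emit:
drive_tool(
  moves=[0,0,0,0,0,0,0,0,0,0,0,0,0,0,0,0,0,0],
  grip=0.01,
)

```text
t: 9.8
eef_pos: [536.7, -57.6, 6.2]
ee_rot: [[0.884, 0.467, 0.001], [0.467, -0.884, 0.0], [0.001, 0.0, -1.0]]
force: [-0.3, 0.5, 4.7]
grip_width: 28.0
grasp_force: 34.1
```

Emit:
drive_tool(
  moves=[0,0,0.03,0,0,0,0,0,0.04,0,0,0,0,0,0.04,0,0,0,-0.0209,-0.0435,0,0,0,-2.2,-0.0209,-0.0435,0,0,0,-2.2,-0.0209,-0.0435,0,0,0,-2.2,-0.0209,-0.0435,0,0,0,-2.2,-0.0209,-0.0435,0,0,0,-2.2,-0.0209,-0.0435,0,0,0,-2,0,0,-0.03,0,0,0,0,0,-0.03,0,0,0,0,0,0,0,0,0],
)

```text
t: 11.3
eef_pos: [409.1, -317.8, 54.1]
ee_rot: [[0.967, 0.256, -0.004], [0.256, -0.967, 0.002], [-0.003, -0.003, -1.0]]
force: [-0.6, -0.0, 0.2]
grip_width: 28.2
grasp_force: 33.8
```

Emit:
drive_tool(
  moves=[0,0,0,0,0,0,0,0,0,0,0,0],
)

```text
t: 11.55
eef_pos: [411.5, -319.1, 56.8]
ee_rot: [[0.967, 0.257, 0.002], [0.257, -0.967, -0.001], [0.001, 0.001, -1.0]]
force: [-0.1, -0.3, 0.5]
grip_width: 28.0
grasp_force: 33.8
```

The grip width reads 28 mm instead of 20, so the grasp is on or near a knob. I look before placing.

```bash
python3 -c "
from h import *
st();im=snap('side','s3');cv2.imwrite('pics/s3c.png',cv2.resize(im[270:390,270:430],None,fx=5,fy=5,interpolation=cv2.INTER_CUBIC))"
```

```text
t 11.55 p [ 411.5 -319.1   56.8] ya -75.13 z [ 0.002 -0.001 -1.   ] F [-0.1 -0.3  0.5] g 28.0 33.8 j [  4  30  35 120 -28  38 -18]
```

View pics/s3c.png

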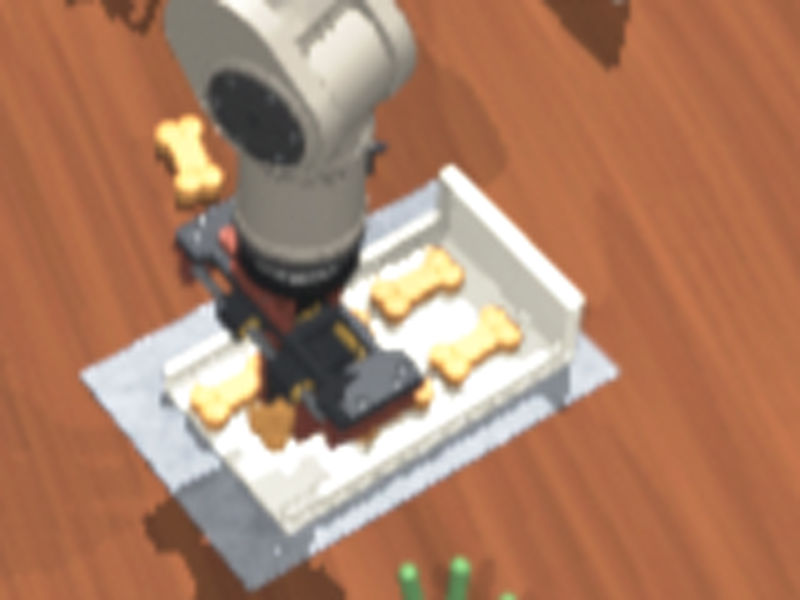

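```bash
python3 -c "
from h import *
for u,v in [(270,420),(268,445),(255,400),(290,400)]: print(at('side',270+u/5,270+v/5,60))
print([ ((proj('side',(411.5,-319.1,z))-np.array([270,270]))*5) for z in (55,9)])
im=snap('top','t3');cv2.imwrite('pics/t3c.png',cv2.resize(im[200:320,360:470],None,fx=5,fy=5,interpolation=cv2.INTER_CUBIC))"
```

```text
[ 396.3 -318.7]
[ 388.5 -336.1]
[ 392.7 -301.1]
[ 413.8 -308.6]
[array([292.5, 418.5]), array([290.5, 459.5])]
```

View pics/t3c.png

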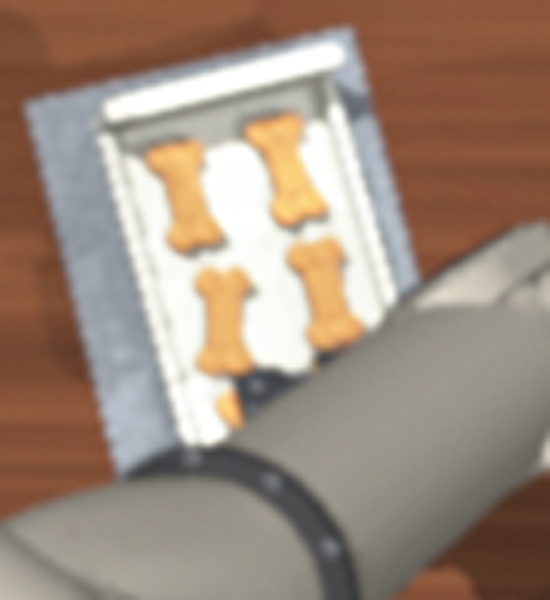

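The held biscuit's near end shows about 20 mm toward the open end, so it sits about 13 mm toward the board relative to the fingers. I shift back along the tray before lowering.

Emit:
drive_tool(
  moves=[-0.0135,-0.0036,0,0,0,0,0,0,-0.015,0,0,0,0,0,-0.015,0,0,0,0,0,-0.007,0,0,0,0,0,-0.003,0,0,0,0,0,0,0,0,0,0,0,0,0,0,0],
)

```text
t: 12.52
eef_pos: [397.4, -322.4, 15.7]
ee_rot: [[0.967, 0.256, 0.0], [0.256, -0.967, -0.0], [0.0, 0.0, -1.0]]
force: [0.1, 0.2, -0.5]
grip_width: 28.3
grasp_force: 34.3
```

Emit:
drive_tool(
  moves=[0,0,0,0,0,0,0,0,0,0,0,0,0,0,0.03,0,0,0,0,0,0.04,0,0,0,0,0,0.03,0,0,0],
  grip=0.036,
)

```text
t: 13.15
eef_pos: [397.4, -322.5, 117.1]
ee_rot: [[0.967, 0.256, 0.001], [0.256, -0.967, -0.0], [0.001, 0.001, -1.0]]
force: [0.3, 0.6, 0.2]
grip_width: 36.0
grasp_force: 0.0
```

Emit:
drive_tool(
  moves=[0.004,0.044,0,0,0,10.5,0.004,0.044,0,0,0,10.5,0.006,0.044,0,0,0,10.5,0.006,0.044,0,0,0,10.5,0.006,0.044,0,0,0,10.5,0.006,0.044,0,0,0,10.5,0,0,0,0,0,10.5,0,0,0,0,0,2,0,0,0,0,0,0],
  grip=0.04,
)

```text
t: 14.28
eef_pos: [429.1, -59.0, 115.7]
ee_rot: [[-0.002, 1.0, 0.0], [1.0, 0.002, -0.0], [-0.0, 0.0, -1.0]]
force: [-0.8, 0.2, 0.3]
grip_width: 40.0
grasp_force: 0.0
```

```bash
python3 -c "
from h import *
st();im=snap('side','s4');im2=snap('top','t4');cv2.imwrite('pics/s4c.png',np.hstack([cv2.resize(im[240:400,270:430],None,fx=2.5,fy=2.5),cv2.resize(im2[180:340,300:460],None,fx=2.5,fy=2.5)]))"
```

```text
t 14.28 p [429.1 -59.  115.7] ya 0.12 z [ 0. -0. -1.] F [-0.8  0.2  0.3] g 40.0 0.0 j [-19  14  21 128  -8  40   8]
```

View pics/s4c.png

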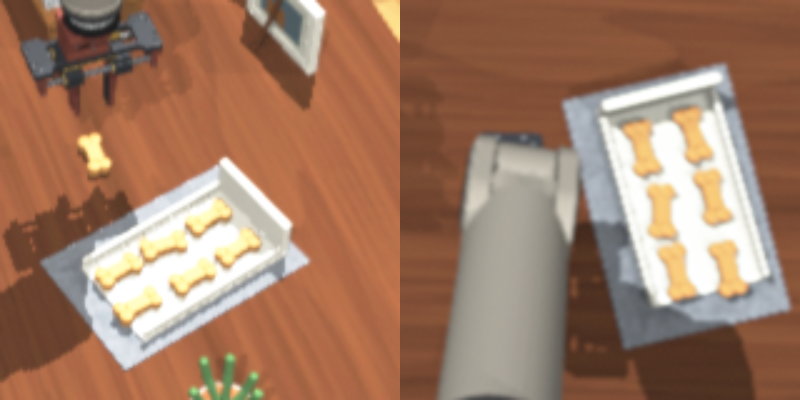

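Six biscuits now lie on the tray and the last one has not moved. I pick it up.

Emit:
drive_tool(
  moves=[0,0,-0.04,0,0,0,0,0,-0.04,0,0,0,0,0,-0.02,0,0,0,0,0,-0.01,0,0,0,0,0,0,0,0,0,0,0,0,0,0,0],
)

```text
t: 15.12
eef_pos: [429.9, -58.5, 6.4]
ee_rot: [[-0.006, 1.0, 0.001], [1.0, 0.006, 0.0], [-0.0, 0.001, -1.0]]
force: [-0.2, 0.4, 0.0]
grip_width: 40.1
grasp_force: 0.0
```

Emit:
drive_tool(
  moves=[0,0,0,0,0,0,0,0,0,0,0,0,0,0,0,0,0,0],
  grip=0.01,
)

```text
t: 15.5
eef_pos: [429.7, -58.2, 6.1]
ee_rot: [[-0.006, 1.0, 0.001], [1.0, 0.006, 0.0], [0.0, 0.001, -1.0]]
force: [-0.1, 0.5, 4.7]
grip_width: 19.5
grasp_force: 30.0
```

Emit:
drive_tool(
  moves=[0,0,0.03,0,0,0,0,0,0.045,0,0,0,0,0,0.045,0,0,0,0.023,-0.0386,0,0,0,2.9,0.023,-0.0386,0,0,0,2.9,0.023,-0.0386,0,0,0,2.9,0.023,-0.0386,0,0,0,2.9,0.023,-0.0386,0,0,0,2.9,0,0,-0.03,0,0,0,0,0,-0.02,0,0,0,0,0,0,0,0,0,0,0,0,0,0,0],
)

```text
t: 17.0
eef_pos: [544.5, -250.9, 76.2]
ee_rot: [[-0.257, 0.966, 0.0], [0.966, 0.257, 0.0], [-0.0, 0.0, -1.0]]
force: [-0.1, -0.4, 0.6]
grip_width: 19.8
grasp_force: 30.0
```

Emit:
drive_tool(
  moves=[0,0,-0.02,0,0,0,0,0,-0.015,0,0,0,0,0,-0.006,0,0,0,0,0,-0.003,0,0,0,0,0,0,0,0,0,0,0,0,0,0,0],
)

```text
t: 17.75
eef_pos: [544.5, -251.5, 31.9]
ee_rot: [[-0.256, 0.967, 0.001], [0.967, 0.256, -0.0], [-0.0, 0.001, -1.0]]
force: [-0.1, -0.4, -0.1]
grip_width: 19.6
grasp_force: 30.0
```

Emit:
drive_tool(
  moves=[0,0,0,0,0,0,0,0,0,0,0,0,0,0,0.03,0,0,0,0,0,0.06,0,0,0,0,0,0.06,0,0,0,0,0,0.06,0,0,0,0,0,0.06,0,0,0,0,0,0.04,0,0,0],
  grip=0.036,
)

```text
t: 18.75
eef_pos: [544.5, -251.7, 345.1]
ee_rot: [[-0.256, 0.967, 0.003], [0.967, 0.256, -0.001], [-0.002, 0.003, -1.0]]
force: [-0.4, -0.8, -0.3]
grip_width: 36.0
grasp_force: 0.0
```

Emit:
drive_tool(
  moves=[-0.003,0.0534,0,0,0,-1.6,-0.003,0.0534,0,0,0,-1.6,-0.003,0.0534,0,0,0,-1.6,-0.003,0.0534,0,0,0,-1.6,-0.003,0.0534,0,0,0,-1.6,-0.003,0.0534,0,0,0,-1.6,-0.003,0.0534,0,0,0,-1.6,-0.003,0.0534,0,0,0,-1.6,-0.003,0.0534,0,0,0,-1.4,-0.003,0.0534,0,0,0,-1.4,0,0,0,0,0,0,0,0,0,0,0,0],
  grip=0.06,
)

```text
t: 20.25
eef_pos: [514.4, 281.8, 341.5]
ee_rot: [[0.013, 1.0, -0.0], [1.0, -0.013, -0.001], [-0.001, -0.0, -1.0]]
force: [0.3, -0.7, -0.5]
grip_width: 60.1
grasp_force: 0.0
```

```bash
python3 -c "
from h import *
st();im=snap('side','s5');im2=snap('top','t5');cv2.imwrite('pics/s5c.png',np.hstack([cv2.resize(im[170:370,240:400],None,fx=2.5,fy=2.5),cv2.resize(im2[160:360,300:460],None,fx=2.5,fy=2.5)]))"
```

```text
t 20.25 p [514.4 281.8 341.5] ya -0.76 z [-0.    -0.001 -1.   ] F [ 0.3 -0.7 -0.5] g 60.1 0.0 j [-41  14   8  93  -2  73 -34]
```

View pics/s5c.png

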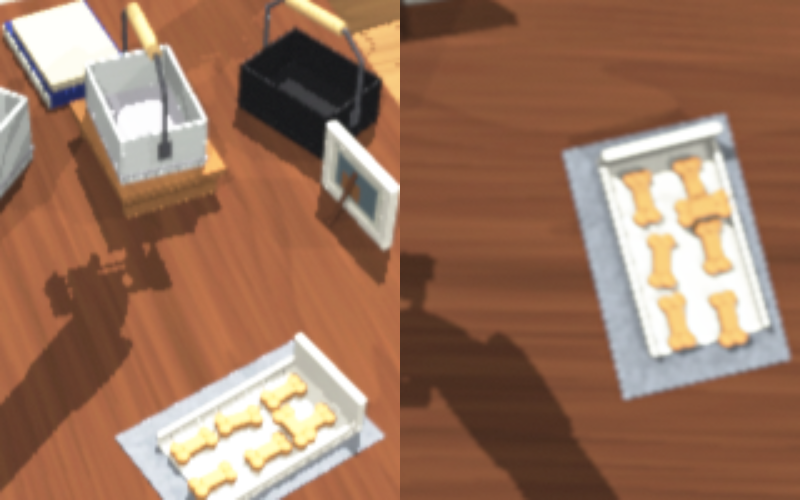

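Seven biscuits are on the tray; the top one has slipped to the right but is held inside. Next I grip the caddy.

Emit:
drive_tool(
  moves=[-0.0025,0.001,-0.04,0,0,0,0,0,-0.035,0,0,0,0,0,-0.02,0,0,0,0,0,0,0,0,0,0,0,0,0,0,0],
)

```text
t: 20.98
eef_pos: [512.6, 283.2, 247.9]
ee_rot: [[0.014, 1.0, 0.002], [1.0, -0.014, 0.001], [0.001, 0.002, -1.0]]
force: [0.0, -0.9, 0.8]
grip_width: 60.2
grasp_force: 0.0
```

Emit:
drive_tool(
  moves=[0,0,0,0,0,0,0,0,0,0,0,0,0,0,0,0,0,0,0,0,0,0,0,0],
  grip=0.01,
)

```text
t: 21.48
eef_pos: [511.9, 283.8, 246.8]
ee_rot: [[0.013, 1.0, 0.001], [1.0, -0.013, 0.0], [0.0, 0.001, -1.0]]
force: [1.2, 0.0, 1.9]
grip_width: 23.3
grasp_force: 1.0
```

Emit:
drive_tool(
  moves=[0,0,0.01,0,0,0,0,0,0.01,0,0,0,0,0,0.01,0,0,0,0,0,0,0,0,0],
)

```text
t: 21.98
eef_pos: [512.2, 284.0, 277.8]
ee_rot: [[0.013, 1.0, 0.002], [1.0, -0.013, 0.001], [0.001, 0.002, -1.0]]
force: [0.6, 0.4, -4.4]
grip_width: 21.3
grasp_force: 30.0
```

```bash
python3 -c "
from h import *
st()"
```

```text
t 21.98 p [512.2 284.  277.8] ya -0.75 z [ 0.002  0.001 -1.   ] F [ 0.6  0.4 -4.4] g 21.3 30.0 j [-41  16   7  98  -2  65 -34]
```

Emit:
drive_tool(
  moves=[-0.004,-0.02,0.01,0,0,0,-0.005,-0.04,0,0,0,0,-0.005,-0.04,0,0,0,0,-0.005,-0.045,0,0,0,0,-0.005,-0.045,0,0,0,0,-0.004,-0.04,0,0,0,0,-0.004,-0.025,0,0,0,0,0,-0.014,0,0,0,0,0,0,-0.03,0,0,0,0,0,-0.03,0,0,0,0,0,-0.02,0,0,0,0,0,0,0,0,0],
)

```text
t: 23.48
eef_pos: [478.4, 14.7, 205.6]
ee_rot: [[0.013, 1.0, -0.003], [1.0, -0.013, -0.001], [-0.001, -0.003, -1.0]]
force: [-0.4, 0.5, -4.1]
grip_width: 21.2
grasp_force: 30.0
```

Emit:
drive_tool(
  moves=[0,0,0,0,0,0,0,0,-0.008,0,0,0,0,0,-0.006,0,0,0,0,0,-0.004,0,0,0,0,0,0,0,0,0,0,0,0,0,0,0],
)

```text
t: 24.22
eef_pos: [479.8, 14.7, 188.7]
ee_rot: [[0.013, 1.0, 0.0], [1.0, -0.013, -0.0], [-0.0, 0.0, -1.0]]
force: [-0.2, -0.1, -5.3]
grip_width: 21.5
grasp_force: 30.0
```

```bash
python3 -c "
from h import *
st()"
```

```text
t 24.23 p [479.8  14.7 188.7] ya -0.75 z [ 0. -0. -1.] F [-0.2 -0.1 -5.3] g 21.5 30.0 j [-23  11  16 118  -4  51  -6]
```

Emit:
drive_tool(
  moves=[0,0,-0.001,0,0,0,0,0,-0.001,0,0,0,0,0,-0.001,0,0,0,0,0,0,0,0,0,0,0,0,0,0,0],
)

```text
t: 24.85
eef_pos: [481.6, 15.7, 187.0]
ee_rot: [[0.012, 1.0, 0.004], [1.0, -0.012, 0.002], [0.002, 0.004, -1.0]]
force: [2.4, 2.9, 5.4]
grip_width: 21.3
grasp_force: 30.0
```

Emit:
drive_tool(
  moves=[0,0,0,0,0,0,0,0,0,0,0,0,0,0,0,0,0,0,0,0,0.04,0,0,0,0,0,0.05,0,0,0,0,0,0.04,0,0,0],
  grip=0.06,
)

```text
t: 25.6
eef_pos: [479.7, 14.4, 317.3]
ee_rot: [[0.013, 1.0, 0.001], [1.0, -0.013, -0.0], [-0.0, 0.001, -1.0]]
force: [1.5, 0.8, 0.1]
grip_width: 60.1
grasp_force: 0.0
```

Emit:
drive_tool(
  moves=[0.016,-0.0365,0,0,0,2.2,0.016,-0.0365,0,0,0,2.2,0.016,-0.0365,0,0,0,2.2,0.016,-0.0365,0,0,0,2.2,0.016,-0.0365,0,0,0,2.2,0.016,-0.0365,-0.03,0,0,2.2,0.019,-0.0365,-0.05,0,0,2.3,0,0,-0.05,0,0,0,0,0,-0.04,0,0,0,0,0,0,0,0,0,0,0,0,0,0,0],
  grip=0.045,
)

```text
t: 26.98
eef_pos: [594.9, -240.0, 149.0]
ee_rot: [[-0.255, 0.967, 0.002], [0.967, 0.255, -0.001], [-0.001, 0.001, -1.0]]
force: [0.9, -0.7, 1.0]
grip_width: 45.2
grasp_force: 0.0
```

```bash
cat > look.py <<'E'
from ov import *
import sys
st();im=snap('side',sys.argv[1]+'s');im2=snap('top',sys.argv[1]+'t')
L=tray((486,-269,3),14.8)+box((481.5,15.5,0),-.7,67.5,92.5,90)+[[(481.5,-40,205),(481.5,70,205)]]
cv2.imwrite('pics/%s.png'%sys.argv[1],np.hstack([view('side',im,L,(200,400,240,430),2.6)[:,:494],view('top',im2,L,(180,380,290,410),2.6)]))
E
python3 look.py k6
```

```text
t 26.98 p [ 594.9 -240.   149. ] ya 14.75 z [ 0.002 -0.001 -1.   ] F [ 0.9 -0.7  1. ] g 45.2 0.0 j [  0  30  23  99 -14  54  43]
```

View pics/k6.png

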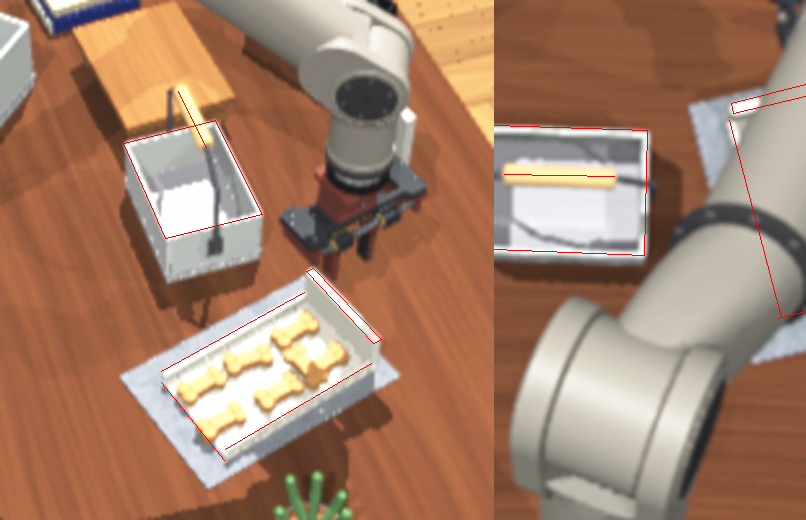

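Emit:
drive_tool(
  moves=[0.001,0,-0.04,0,0,0,0,0,-0.04,0,0,0,0,0,-0.02,0,0,0,0,0,-0.012,0,0,0,0,0,-0.006,0,0,0,0,0,0,0,0,0,0,0,0,0,0,0],
  grip=0.036,
)

```text
t: 27.95
eef_pos: [595.7, -239.8, 30.3]
ee_rot: [[-0.255, 0.967, 0.001], [0.967, 0.255, -0.0], [-0.001, 0.001, -1.0]]
force: [0.0, 0.6, -0.0]
grip_width: 35.7
grasp_force: 0.0
```

Emit:
drive_tool(
  moves=[0,0,0,0,0,0,0,0,0,0,0,0,0,0,0,0,0,0,0,0,0,0,0,0],
  grip=0.004,
)

```text
t: 28.45
eef_pos: [595.5, -239.6, 29.7]
ee_rot: [[-0.255, 0.967, 0.001], [0.967, 0.255, -0.0], [-0.0, 0.001, -1.0]]
force: [1.5, 0.4, 1.6]
grip_width: 11.7
grasp_force: 30.0
```

Emit:
drive_tool(
  moves=[0,0,0.002,0,0,0,0,0,0.003,0,0,0,0,0,0.005,0,0,0,0,0,0.005,0,0,0,0,0,0.005,0,0,0,0,0,0,0,0,0,0,0,0,0,0,0],
)

```text
t: 29.32
eef_pos: [595.0, -239.4, 49.4]
ee_rot: [[-0.255, 0.967, -0.0], [0.967, 0.255, 0.0], [0.0, -0.0, -1.0]]
force: [0.5, 0.1, -4.1]
grip_width: 11.8
grasp_force: 30.0
```

```bash
python3 -c "
from h import *
s=st();print(s['moment']);im=snap('side','s7')"
```

```text
t 29.32 p [ 595.  -239.4   49.4] ya 14.76 z [-0.  0. -1.] F [ 0.5  0.1 -4.1] g 11.8 30.0 j [  2  37  20 102 -17  44  45]
[ 0.05272697 -0.38456297 -0.00715501]
```

```bash
cat > corn.py <<'E'
from ov import *
def lip(f,r=(275,400,285,400)):
    im=cv2.imread(f); y0,y1,x0,x1=r; c=im[y0:y1,x0:x1].astype(int)
    m=((c.min(2)>205)&(c.max(2)-c.min(2)<25)).astype(np.uint8); n,l,s,_=cv2.connectedComponentsWithStats(m); k=1+s[1:,4].argmax(); ys,xs=np.where(l==k)
    return 'left',(xs.min()+x0,int(np.median(ys[xs==xs.min()]))+y0),'bottom',(int(np.median(xs[ys==ys.max()]))+x0,ys.max()+y0),len(xs)
E
python3 -c "
from corn import *
print(lip('pics/k6s.png'),lip('pics/s7.png'))
c,s=.967,.255
for z in(9,29,19):print(z,[proj('side',(486-120*c-y*-s*-1,-269-120*s+y*c,z)) for y in(-66,66)])"
```

```text
('left', (np.int64(287), 345), 'bottom', (320, np.int64(386)), 1130) ('left', (np.int64(311), 354), 'bottom', (326, np.int64(372)), 634)
9 [(np.float64(325.8), np.float64(375.1)), (np.float64(302.8), np.float64(347.0))]
29 [(np.float64(325.9), np.float64(371.6)), (np.float64(302.7), np.float64(343.4))]
19 [(np.float64(325.9), np.float64(373.4)), (np.float64(302.7), np.float64(345.2))]
```

The tray is lifted and level: the lip corner at side pixel (326,372) matches z = 29. Next I carry it up and across gently.

Emit:
drive_tool(
  moves=[0,0,0.01,0,0,0,0,0,0.02,0,0,0,0,0,0.03,0,0,0,0,0,0.035,0,0,0,0,0,0.035,0,0,0,0,0,0.035,0,0,0,0,0,0.03,0,0,0,0,0,0.02,0,0,0,0,0,0.012,0,0,0,0,0,0.005,0,0,0,0,0,0,0,0,0],
)

```text
t: 30.75
eef_pos: [594.9, -239.5, 281.3]
ee_rot: [[-0.255, 0.967, -0.0], [0.967, 0.255, 0.0], [0.0, -0.0, -1.0]]
force: [0.1, -0.1, -3.5]
grip_width: 11.6
grasp_force: 30.0
```

Emit:
drive_tool(
  moves=[0.0044,0.0077,0,0,0,-1,0.0089,0.0153,0,0,0,-1,0.0148,0.0255,0,0,0,-1.5,0.0178,0.0306,0,0,0,-1.5,0.0192,0.0332,0,0,0,-1.5,0.0192,0.0332,0,0,0,-1.5,0.0178,0.0306,0,0,0,-1.5,0.0163,0.028,0,0,0,-1.5,0.0133,0.023,0,0,0,-1.5,0.0089,0.0153,0,0,0,-1.5,0.0044,0.0077,0,0,0,-1,0.003,0.0051,0,0,0,-0.5],
)

```text
t: 32.25
eef_pos: [743.0, 15.9, 280.7]
ee_rot: [[0.013, 1.0, -0.001], [1.0, -0.013, -0.0], [-0.0, -0.001, -1.0]]
force: [-0.2, 0.2, -3.5]
grip_width: 11.9
grasp_force: 30.0
```

Emit:
drive_tool(
  moves=[0,0,0,0,0,0,0,0,0,0,0,0,0,0,0,0,0,0],
)

```text
t: 32.62
eef_pos: [742.9, 14.8, 281.6]
ee_rot: [[0.014, 1.0, 0.0], [1.0, -0.014, -0.0], [-0.0, 0.0, -1.0]]
force: [0.7, 0.3, -4.3]
grip_width: 11.9
grasp_force: 30.0
```

```bash
python3 -c "
from h import *
s=st();print(s['moment']);snap('side','s8');snap('top','t8')
for p in [(509,-54,260),(509,85,260)]:print(proj('side',p),proj('top',p))"
```

```text
t 32.62 p [742.9  14.8 281.6] ya -0.8 z [ 0. -0. -1.] F [ 0.7  0.3 -4.3] g 11.9 30.0 j [-21  33  25  75 -14  74   3]
[-0.06865224 -0.30622286 -0.01567302]
(np.float64(329.0), np.float64(245.8)) (np.float64(342.7), np.float64(234.3))
(np.float64(314.6), np.float64(218.7)) (np.float64(287.3), np.float64(233.1))
```

```bash
python3 -c "
from corn import *
print(lip('pics/s8.png',(150,300,290,440)))
im=cv2.imread('pics/t8.png')
def cnt(im,r):
    h=cv2.cvtColor(im,cv2.COLOR_BGR2HSV);y0,y1,x0,x1=r;return h
# biscuit-coloured blobs in the tray (top view)
h=cv2.cvtColor(im,cv2.COLOR_BGR2HSV);m=cv2.inRange(h,(10,90,150),(22,200,255));m[:, :270]=0;m[:100]=0
n,l,s,c=cv2.connectedComponentsWithStats(m);print([(c[i].round(),s[i,4]) for i in range(1,n) if s[i,4]>25])"
```

```text
('left', (np.int64(290), 257), 'bottom', (305, np.int64(292)), 457)
[(array([583., 135.]), np.int32(7772)), (array([354., 159.]), np.int32(67)), (array([502., 163.]), np.int32(385)), (array([336., 173.]), np.int32(100)), (array([480., 173.]), np.int32(185)), (array([488., 179.]), np.int32(358)), (array([330., 194.]), np.int32(113)), (array([412., 182.]), np.int32(97)), (array([399., 197.]), np.int32(36)), (array([467., 205.]), np.int32(51)), (array([327., 225.]), np.int32(118)), (array([331., 248.]), np.int32(48)), (array([560., 254.]), np.int32(40)), (array([619., 266.]), np.int32(293)), (array([498., 276.]), np.int32(53)), (array([600., 323.]), np.int32(3340)), (array([619., 281.]), np.int32(433)), (array([468., 282.]), np.int32(82)), (array([611., 430.]), np.int32(4780)), (array([344., 376.]), np.int32(66)), (array([514., 378.]), np.int32(203)), (array([472., 382.]), np.int32(73)), (array([521., 384.]), np.int32(86)), (array([351., 400.]), np.int32(44)), (array([481., 391.]), np.int32(56)), (array([512., 391.]), np.int32(28)), (array([477., 398.]), np.int32(52)), (array([512., 398.]), np.int32(52)), (array([449., 399.]), np.int32(30)), (array([544., 399.]), np.int32(35)), (array([378., 400.]), np.int32(37)), (array([542., 462.]), np.int32(314)), (array([522., 471.]), np.int32(373)), (array([561., 473.]), np.int32(190))]
```

Emit:
drive_tool(
  moves=[-0.0016,0,0.008,0,-2,0,-0.0016,0,0.008,0,-2,0,-0.0016,0,0.008,0,-2,0,-0.0016,0,0.008,0,-2,0,-0.0016,0,0.008,0,-2,0,-0.0016,0,0.008,0,-2,0,0,0,0,0,0,0,0,0,0,0,0,0],
)

```text
t: 33.72
eef_pos: [733.4, 15.8, 329.2]
ee_rot: [[0.012, 0.978, 0.207], [1.0, -0.013, 0.0], [0.003, 0.207, -0.978]]
force: [-0.4, 0.6, -3.5]
grip_width: 12.2
grasp_force: 30.0
```

Emit:
drive_tool(
  moves=[0,0.001,-0.01,0,0,0,0,0,-0.02,0,0,0,0,0,-0.03,0,0,0,0,0,-0.03,0,0,0,0,0,-0.025,0,0,0,0,0,-0.015,0,0,0,0,0,-0.005,0,0,0,0,0,0,0,0,0,0,0,0,0,0,0],
)

```text
t: 34.85
eef_pos: [734.2, 16.6, 195.6]
ee_rot: [[0.013, 0.978, 0.21], [1.0, -0.013, 0.0], [0.003, 0.21, -0.978]]
force: [-0.3, -0.2, -3.8]
grip_width: 11.6
grasp_force: 30.0
```

```bash
python3 -c "
from h import *
s=st();R=np.array(s['ee_rot']);p=np.array(s['eef_pos']);zt=-R[:,2];xt=R[:,1];print('lip',(p-234*xt-21*zt).round(1));snap('side','s9');snap('top','t9')"
```

```text
t 34.85 p [734.2  16.6 195.6] ya -0.77 z [ 0.21   0.    -0.978] F [-0.3 -0.2 -3.8] g 11.6 30.0 j [-23  30  24  94 -14  47   4]
lip [509.9  19.7 126. ]
```

Emit:
drive_tool(
  moves=[-0.0015,-0.0005,0.0029,0,-1,0,-0.0015,-0.0005,0.0029,0,-1,0,-0.0015,-0.0005,0.0029,0,-1,0,-0.0015,-0.0005,0.0029,0,-1,0,-0.0015,-0.0005,0.0029,0,-1,0,-0.0015,-0.0005,0.0029,0,-1,0,-0.0015,-0.0005,0.0029,0,-1,0,-0.0015,-0.0005,0.0029,0,-1,0,0,0,0,0,0,0,0,0,0,0,0,0,0,0,0,0,0,0,0,0,0,0,0,0],
)

```text
t: 36.45
eef_pos: [721.6, 12.6, 217.5]
ee_rot: [[0.012, 0.94, 0.342], [1.0, -0.013, -0.0], [0.004, 0.342, -0.94]]
force: [-0.8, 0.7, -3.9]
grip_width: 12.0
grasp_force: 30.0
```

Emit:
drive_tool(
  moves=[-0.0019,0,0.0036,0,-1,0,-0.0019,0,0.0036,0,-1,0,-0.0019,0,0.0036,0,-1,0,0,0,0,0,0,0,-0.0019,0,0.0036,0,-1,0,-0.0019,0,0.0036,0,-1,0,-0.0019,0,0.0036,0,-1,0,0,0,0,0,0,0,0,0,0,0,0,0,0,0,0,0,0,0,0,0,0,0,0,0,0,0,0,0,0,0],
)

```text
t: 37.95
eef_pos: [710.1, 12.6, 239.1]
ee_rot: [[0.012, 0.899, 0.438], [1.0, -0.013, -0.0], [0.006, 0.438, -0.899]]
force: [-0.7, 0.7, -2.2]
grip_width: 12.0
grasp_force: 30.0
```

```bash
python3 -c "
from h import *
s=st();R=np.array(s['ee_rot']);p=np.array(s['eef_pos']);zt=-R[:,2];xt=R[:,1];print('lip',(p-234*xt-21*zt).round(1),s['moment']);a=snap('side','s10');snap('top','t10')
cv2.imwrite('pics/v10.png',cv2.resize(a[180:340,250:410],None,fx=3.7,fy=3.7,interpolation=cv2.INTER_CUBIC))"
```

```text
t 37.95 p [710.1  12.6 239.1] ya -0.83 z [ 0.438 -0.    -0.899] F [-0.7  0.7 -2.2] g 12.0 30.0 j [-28  19  25 107 -11  30   2]
lip [509.   15.7 117.7] [-0.08583685  0.53531084 -0.01010163]
```

The wrist force fell to the empty tray's weight, 2.2 N. I tip slightly further to be safe, then lift away.

Emit:
drive_tool(
  moves=[-0.0023,0,0.0034,0,-1,0,-0.0023,0,0.0034,0,-1,0,-0.0023,0,0.0034,0,-1,0,-0.0023,0,0.0034,0,-1,0,-0.0023,0,0.0034,0,-1,0,-0.0023,0,0.0034,0,-1,0,0,0,0,0,0,0,0,0,0,0,0,0,0,0,0,0,0,0],
)

```text
t: 39.17
eef_pos: [696.5, 12.7, 259.6]
ee_rot: [[0.011, 0.848, 0.53], [1.0, -0.013, -0.0], [0.007, 0.53, -0.848]]
force: [0.1, -0.6, -2.5]
grip_width: 12.0
grasp_force: 30.0
```

```bash
python3 -c "
from h import *
s=st();a=snap('side','s11');b=snap('top','t11')
cv2.imwrite('pics/v11.png',np.hstack([cv2.resize(a[200:340,260:400],None,fx=2.85,fy=2.85,interpolation=cv2.INTER_CUBIC),cv2.resize(b[180:320,260:400],None,fx=2.85,fy=2.85,interpolation=cv2.INTER_CUBIC)]))
def bis(n,im,x0,x1,y0,y1):
    h=cv2.cvtColor(im,cv2.COLOR_BGR2HSV);m=cv2.inRange(h,(10,80,130),(24,220,255))[y0:y1,x0:x1]
    k,l,s,c=cv2.connectedComponentsWithStats(m);print(n,[((c[i]+(x0,y0)).round().astype(int).tolist(),int(s[i,4])) for i in range(1,k) if s[i,4]>15])
for f in('6','11'):
  pass
bis('side',a,230,430,190,400);bis('top',b,260,460,150,330)
bis('side0',cv2.imread('pics/k6s.png'),230,430,190,400)"
```

```text
t 39.17 p [696.5  12.7 259.6] ya -0.88 z [ 0.53  -0.    -0.848] F [ 0.1 -0.6 -2.5] g 12.0 30.0 j [-32  14  28 113  -8  23  -1]
side [([272, 276], 10025), ([387, 314], 12392), ([307, 277], 225), ([321, 320], 27), ([316, 319], 22)]
top [([407, 184], 7307), ([269, 175], 100), ([261, 201], 42), ([261, 236], 205), ([288, 259], 37), ([449, 308], 815), ([273, 289], 627), ([340, 274], 29), ([363, 309], 1878), ([273, 317], 477)]
side0 [([282, 297], 14577), ([407, 303], 8374), ([316, 319], 20), ([356, 340], 281), ([326, 345], 114), ([324, 365], 60)]
```

Emit:
drive_tool(
  moves=[0,0,0.015,0,0,0,0,0,0.03,0,0,0,0,0,0.035,0,0,0,0,0,0.035,0,0,0,0,0,0.025,0,0,0,0,0,0.01,0,0,0],
)

```text
t: 40.02
eef_pos: [696.9, 12.4, 412.6]
ee_rot: [[0.011, 0.846, 0.533], [1.0, -0.014, 0.001], [0.008, 0.533, -0.846]]
force: [0.7, -0.4, -2.7]
grip_width: 11.4
grasp_force: 30.0
```

Emit:
drive_tool(
  moves=[0.0058,0,-0.0151,0,4,0,0.0058,0,-0.0151,0,4,0,0.0058,0,-0.0151,0,4,0,0.0058,0,-0.0151,0,4,0,0.0058,0,-0.0151,0,4,0,0.0058,0,-0.0151,0,4,0,0.0058,0,-0.0151,0,4,0,0.0058,0,-0.0151,0,4,0,0,0,0,0,0,0],
)

```text
t: 41.15
eef_pos: [742.8, 12.9, 285.7]
ee_rot: [[0.013, 1.0, -0.004], [1.0, -0.013, -0.001], [-0.001, -0.003, -1.0]]
force: [-0.5, 0.4, -2.2]
grip_width: 11.8
grasp_force: 30.0
```

Emit:
drive_tool(
  moves=[-0.0047,-0.0075,0,0,0,1,-0.0094,-0.0151,0,0,0,1,-0.0157,-0.0251,0,0,0,1.5,-0.0188,-0.0301,0,0,0,1.5,-0.0204,-0.0326,0,0,0,1.5,-0.0204,-0.0326,0,0,0,1.5,-0.0188,-0.0301,0,0,0,1.5,-0.0173,-0.0276,0,0,0,1.5,-0.0141,-0.0226,0,0,0,1.5,-0.0094,-0.0151,0,0,0,1.5,-0.0047,-0.0075,0,0,0,1,-0.0031,-0.005,0,0,0,0.5],
)

```text
t: 42.65
eef_pos: [585.2, -238.6, 289.5]
ee_rot: [[-0.255, 0.967, 0.001], [0.967, 0.255, 0.0], [0.0, 0.001, -1.0]]
force: [0.4, 0.2, -1.8]
grip_width: 12.1
grasp_force: 30.0
```

```bash
python3 -c "
from ov import *
st();a=snap('side','s12');b=snap('top','t12')
L=[]
A=view('side',a,L,(205,345,250,400),2.66);B=view('top',b,L,(165,305,250,400),2.66)
cv2.imwrite('pics/v12.png',np.hstack([A,B]))"
```

```text
t 42.65 p [ 585.2 -238.6  289.5] ya 14.76 z [ 0.001  0.    -1.   ] F [ 0.4  0.2 -1.8] g 12.1 30.0 j [ -5  22  30  92 -11  69  42]
```

View pics/v12.png

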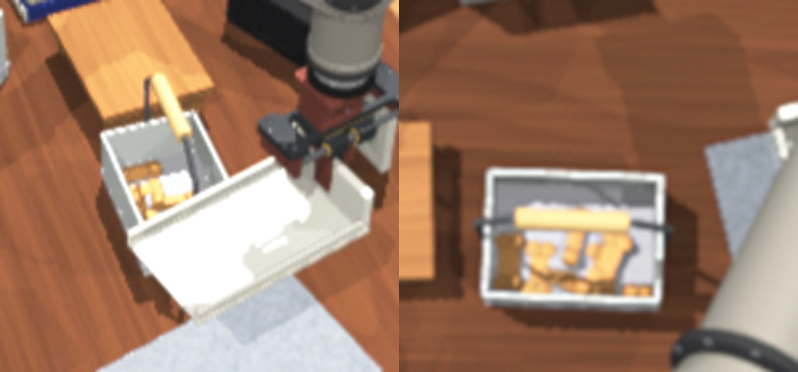

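The tray is empty, and the biscuits all lie inside the caddy on its near half. Next I lower the tray onto the mat.

Emit:
drive_tool(
  moves=[0,0,-0.02,0,0,0,0,0,-0.035,0,0,0,0,0,-0.04,0,0,0,0,0,-0.04,0,0,0,0,0,-0.04,0,0,0,0,0,-0.035,0,0,0,0,0,-0.02,0,0,0,0,0,-0.012,0,0,0,0,0,-0.008,0,0,0,0,0,0,0,0,0,0,0,0,0,0,0],
)

```text
t: 44.12
eef_pos: [586.5, -238.5, 39.7]
ee_rot: [[-0.255, 0.967, 0.002], [0.967, 0.255, -0.0], [-0.001, 0.001, -1.0]]
force: [-0.1, 0.3, -2.1]
grip_width: 11.8
grasp_force: 30.0
```

Emit:
drive_tool(
  moves=[0,0,-0.003,0,0,0,0,0,-0.002,0,0,0,0,0,-0.001,0,0,0,0,0,-0.001,0,0,0,0,0,0,0,0,0,0,0,0,0,0,0],
)

```text
t: 44.88
eef_pos: [585.9, -238.2, 31.8]
ee_rot: [[-0.255, 0.967, 0.0], [0.967, 0.255, 0.0], [0.0, 0.0, -1.0]]
force: [0.1, -0.2, -2.0]
grip_width: 11.9
grasp_force: 30.0
```

Emit:
drive_tool(
  moves=[0,0,-0.001,0,0,0,0,0,-0.001,0,0,0,0,0,-0.0005,0,0,0,0,0,0,0,0,0,0,0,0,0,0,0],
)

```text
t: 45.5
eef_pos: [585.9, -238.2, 29.7]
ee_rot: [[-0.255, 0.967, 0.0], [0.967, 0.255, 0.0], [0.0, 0.0, -1.0]]
force: [-1.8, 1.1, 4.5]
grip_width: 11.9
grasp_force: 30.0
```

Emit:
drive_tool(
  moves=[0,0,0,0,0,0,0,0,0,0,0,0,0,0,0,0,0,0,0,0,0.03,0,0,0,0,0,0.05,0,0,0,0,0,0.06,0,0,0,0,0,0.06,0,0,0,0,0,0.06,0,0,0,0,0,0.04,0,0,0],
  grip=0.036,
)

```text
t: 46.62
eef_pos: [586.3, -238.7, 332.6]
ee_rot: [[-0.254, 0.967, 0.003], [0.967, 0.254, -0.001], [-0.002, 0.003, -1.0]]
force: [1.1, 0.4, -0.8]
grip_width: 36.0
grasp_force: 0.0
```

Emit:
drive_tool(
  moves=[-0.015,0.0362,0,0,0,-2.2,-0.015,0.0362,0,0,0,-2.2,-0.015,0.0362,0,0,0,-2.2,-0.015,0.0362,0,0,0,-2.2,-0.015,0.0362,0,0,0,-2.2,-0.015,0.0362,0,0,0,-2.2,-0.015,0.0362,0,0,0,-2.3,0,0,0,0,0,0,0,0,0,0,0,0],
  grip=0.06,
)

```text
t: 47.75
eef_pos: [481.0, 14.4, 329.4]
ee_rot: [[0.013, 1.0, 0.0], [1.0, -0.013, -0.0], [-0.0, 0.0, -1.0]]
force: [0.7, -0.7, -0.4]
grip_width: 60.1
grasp_force: 0.0
```

```bash
python3 -c "
from corn import *
st();a=snap('side','s13')
print(lip('pics/s13.png'));c,s=.967,.255
print([proj('side',(476.5-120*c-s*y,-267.5-120*s+y*c,9)) for y in(-66,66)])"
```

```text
t 47.75 p [481.   14.4 329.4] ya -0.75 z [ 0. -0. -1.] F [ 0.7 -0.7 -0.4] g 60.1 0.0 j [-32   3  24 108  -1  70  -8]
('left', (np.int64(300), 344), 'bottom', (320, np.int64(386)), 2927)
[(np.float64(322.9), np.float64(375.6)), (np.float64(299.9), np.float64(347.4))]
```

Emit:
drive_tool(
  moves=[0,0,-0.04,0,0,0,0,0,-0.05,0,0,0,0,0,-0.03,0,0,0,0,0,-0.015,0,0,0,0,0,-0.007,0,0,0,0,0,0,0,0,0,0,0,0,0,0,0],
)

```text
t: 48.68
eef_pos: [481.7, 15.2, 188.3]
ee_rot: [[0.013, 1.0, 0.002], [1.0, -0.013, 0.001], [0.001, 0.002, -1.0]]
force: [-0.1, 0.6, 0.6]
grip_width: 59.9
grasp_force: 0.0
```

Emit:
drive_tool(
  moves=[0,0,0,0,0,0,0,0,0,0,0,0,0,0,0,0,0,0,0,0,0,0,0,0],
  grip=0.01,
)

```text
t: 49.18
eef_pos: [481.0, 15.2, 187.4]
ee_rot: [[0.013, 1.0, 0.0], [1.0, -0.013, 0.0], [0.0, 0.0, -1.0]]
force: [2.0, -0.4, 1.3]
grip_width: 23.3
grasp_force: 1.2
```

Emit:
drive_tool(
  moves=[0,0,0.005,0,0,0,0,0,0.01,0,0,0,0,0,0.02,0,0,0,0,0,0.03,0,0,0,0,0,0.025,0,0,0,0,0,0.01,0,0,0,0,0,0,0,0,0,0,0,0,0,0,0],
)

```text
t: 50.18
eef_pos: [480.0, 15.1, 286.2]
ee_rot: [[0.013, 1.0, -0.002], [1.0, -0.013, -0.001], [-0.001, -0.002, -1.0]]
force: [-0.4, -0.1, -7.5]
grip_width: 21.1
grasp_force: 30.0
```

```bash
python3 -c "
from h import *
st()"
```

```text
t 50.17 p [480.   15.1 286.2] ya -0.74 z [-0.002 -0.001 -1.   ] F [-0.4 -0.1 -7.5] g 21.1 30.0 j [-32   5  24 112  -2  64  -7]
```

Emit:
drive_tool(
  moves=[0.002,0.015,0,0,0,0.5,0.003,0.03,0,0,0,0.5,0.005,0.04,0,0,0,0.5,0.005,0.045,0,0,0,0.5,0.005,0.045,0,0,0,0.5,0.005,0.04,0,0,0,0.5,0.004,0.03,0,0,0,0,0.003,0.015,0,0,0,0,0,0.0075,0,0,0,0,0,0,0,0,0,0,0,0,0,0,0,0],
)

```text
t: 51.55
eef_pos: [513.1, 281.2, 287.4]
ee_rot: [[-0.038, 0.999, 0.0], [0.999, 0.038, -0.001], [-0.001, 0.0, -1.0]]
force: [0.4, -0.5, -7.1]
grip_width: 21.5
grasp_force: 30.0
```

Emit:
drive_tool(
  moves=[0,0,-0.012,0,0,0,0,0,-0.012,0,0,0,0,0,-0.006,0,0,0,0,0,-0.003,0,0,0,0,0,-0.002,0,0,0,0,0,0,0,0,0,0,0,0,0,0,0],
)

```text
t: 52.42
eef_pos: [513.0, 282.8, 252.6]
ee_rot: [[-0.039, 0.999, 0.0], [0.999, 0.039, 0.0], [0.0, 0.0, -1.0]]
force: [-0.1, 1.0, -5.9]
grip_width: 21.4
grasp_force: 30.0
```

```bash
python3 -c "
from h import *
st()"
```

```text
t 52.42 p [513.  282.8 252.6] ya 2.26 z [ 0.  0. -1.] F [-0.1  1.  -5.9] g 21.4 30.0 j [-47  17  15 101  -5  63 -28]
```

Contact is expected at about 247, so I lower slowly.

Emit:
drive_tool(
  moves=[0,0,-0.002,0,0,0,0,0,-0.001,0,0,0,0,0,-0.001,0,0,0,0,0,0,0,0,0,0,0,0,0,0,0],
)

```text
t: 53.05
eef_pos: [512.9, 282.7, 248.3]
ee_rot: [[-0.039, 0.999, 0.0], [0.999, 0.039, 0.0], [0.0, 0.0, -1.0]]
force: [-0.4, -0.1, -7.5]
grip_width: 21.1
grasp_force: 30.0
```

Emit:
drive_tool(
  moves=[0,0,-0.001,0,0,0,0,0,-0.001,0,0,0,0,0,0,0,0,0,0,0,0,0,0,0],
)

```text
t: 53.55
eef_pos: [513.9, 283.0, 247.5]
ee_rot: [[-0.039, 0.999, 0.002], [0.999, 0.039, 0.001], [0.001, 0.002, -1.0]]
force: [2.0, 0.1, 3.7]
grip_width: 21.1
grasp_force: 30.0
```

Emit:
drive_tool(
  moves=[0,0,0,0,0,0,0,0,0,0,0,0,0,0,0,0,0,0,0,0,0.03,0,0,0,0,0,0.05,0,0,0,0,0,0.05,0,0,0,-0.02,-0.05,0.02,0,0,0,-0.02,-0.06,0,0,0,0,0,-0.06,0,0,0,0,0,-0.06,0,0,0,0,0,-0.06,0,0,0,0,0,0,0,0,0],
  grip=0.06,
)

```text
invalid input at $.moves: expected a multiple of 6 numbers
```

```bash
python3 - <<'E'
from ov import *
st();b=snap('top','t14');a=snap('side','s14')
# measured in both views: wooden grip pixels vs model
g=lambda im,r:cv2.inRange(cv2.cvtColor(im,cv2.COLOR_BGR2HSV),(15,60,200),(28,200,255))[r[0]:r[1],r[2]:r[3]]
for n,im,f in(('top',b,'pics/top0.png'),('side',a,'pics/side0.png')):
    r=(215,245,180,235) if n=='top' else (165,215,285,310)
    for q in(im,cv2.imread(f)):
        ys,xs=np.where(g(q,r)); print(n,len(xs),(xs.mean()+r[2]).round(1) if len(xs) else 0,(ys.mean()+r[0]).round(1) if len(xs) else 0)
# change on console and tray vs start / biscuit colours
h=cv2.inRange(cv2.cvtColor(b,cv2.COLOR_BGR2HSV),(10,90,190),(22,200,255))
n,l,s,c=cv2.connectedComponentsWithStats(h[150:330,165:470]);print([((c[i]+(165,150)).round().astype(int).tolist(),int(s[i,4])) for i in range(1,n) if s[i,4]>10])
E
```

```text
t 53.55 p [513.9 283.  247.5] ya 2.24 z [ 0.002  0.001 -1.   ] F [2.  0.1 3.7] g 21.1 30.0 j [-47  18  15 101  -5  62 -28]
top 97 226.3 239.3
top 337 208.0 229.1
side 104 295.6 194.0
side 87 296.6 181.2
[([257, 215], 59), ([221, 238], 50), ([233, 244], 205)]
```

The call was refused because a row was malformed. I repeat it.

Emit:
drive_tool(
  moves=[0,0,0,0,0,0,0,0,0,0,0,0,0,0,0,0,0,0,0,0,0.03,0,0,0,0,0,0.05,0,0,0,0,0,0.05,0,0,0,-0.01,-0.05,0.02,0,0,0,0,-0.06,0,0,0,0,0,-0.06,0,0,0,0,0,-0.06,0,0,0,0,0,-0.06,0,0,0,0,0,0,0,0,0],
  grip=0.06,
)

```text
invalid input at $.moves: expected a multiple of 6 numbers
```

```bash
python3 - <<'E'
from ov import *
st();b=snap('top','t15');a=snap('side','s15')
g=lambda im,r:cv2.inRange(cv2.cvtColor(im,cv2.COLOR_BGR2HSV),(15,60,200),(28,200,255))[r[0]:r[1],r[2]:r[3]]
for n,im,f in(('top',b,'pics/top0.png'),('side',a,'pics/side0.png')):
    r=(222,236,180,230) if n=='top' else (165,200,285,305)
    for q in(im,cv2.imread(f)):
        ys,xs=np.where(g(q,r)); print(n,len(xs),(xs.mean()+r[2]).round(1) if len(xs) else 0,(ys.mean()+r[0]).round(1) if len(xs) else 0)
h=cv2.inRange(cv2.cvtColor(b,cv2.COLOR_BGR2HSV),(10,90,190),(22,200,255))
n,l,s,c=cv2.connectedComponentsWithStats(h[150:330,165:470]);print([((c[i]+(165,150)).round().astype(int).tolist(),int(s[i,4])) for i in range(1,n) if s[i,4]>10])
E
```

```text
t 53.65 p [513.9 283.  247.4] ya 2.25 z [ 0.002  0.001 -1.   ] F [2.  0.3 4.2] g 21.4 30.0 j [-47  18  15 101  -5  62 -28]
top 11 221.3 234.5
top 337 208.0 229.1
side 65 298.9 184.0
side 87 296.6 181.2
[([257, 215], 58), ([221, 238], 50), ([233, 244], 203)]
```

Emit:
drive_tool(
  moves=[0,0,0,0,0,0,0,0,0,0,0,0,0,0,0,0,0,0,0,0,0.03,0,0,0,0,0,0.05,0,0,0,0,0,0.05,0,0,0],
  grip=0.06,
)

```text
t: 54.5
eef_pos: [512.3, 282.5, 377.3]
ee_rot: [[-0.04, 0.999, -0.001], [0.999, 0.04, -0.001], [-0.001, -0.001, -1.0]]
force: [1.1, 0.8, 0.2]
grip_width: 60.2
grasp_force: 0.0
```

Emit:
drive_tool(
  moves=[0,-0.05,0.02,0,0,0,0,-0.06,0,0,0,0,0,-0.06,0,0,0,0,0,-0.06,0,0,0,0,0,-0.06,0,0,0,0,0,0,0,0,0,0,0,0,0,0,0,0],
)

```text
t: 55.38
eef_pos: [512.7, -6.7, 396.1]
ee_rot: [[-0.04, 0.999, -0.001], [0.999, 0.04, 0.001], [0.001, -0.0, -1.0]]
force: [-0.4, 0.4, 0.2]
grip_width: 60.1
grasp_force: 0.0
```

```bash
python3 - <<'E'
from ov import *
st();b=snap('top','t15');a=snap('side','s15')
g=lambda im,r:cv2.inRange(cv2.cvtColor(im,cv2.COLOR_BGR2HSV),(15,60,200),(28,200,255))[r[0]:r[1],r[2]:r[3]]
for n,im,f in(('top',b,'pics/top0.png'),('side',a,'pics/side0.png')):
    r=(222,236,180,232) if n=='top' else (165,200,285,305)
    for q in(im,cv2.imread(f)):
        ys,xs=np.where(g(q,r)); print(n,len(xs),(xs.mean()+r[2]).round(1) if len(xs) else 0,(ys.mean()+r[0]).round(1) if len(xs) else 0)
h=cv2.inRange(cv2.cvtColor(b,cv2.COLOR_BGR2HSV),(10,90,190),(22,200,255))
n,l,s,c=cv2.connectedComponentsWithStats(h[150:330,165:470]);print([((c[i]+(165,150)).round().astype(int).tolist(),int(s[i,4])) for i in range(1,n) if s[i,4]>10])
E
```

```text
t 55.38 p [512.7  -6.7 396.1] ya 2.27 z [-0.001  0.001 -1.   ] F [-0.4  0.4  0.2] g 60.1 0.0 j [-31   4  26  98  -2  78  -2]
top 300 207.6 228.8
top 337 208.0 229.1
side 50 294.0 177.4
side 87 296.6 181.2
[([257, 215], 59), ([209, 229], 161), ([220, 240], 70), ([233, 244], 206), ([209, 247], 113), ([206, 258], 30)]
```

```bash
python3 -c "
from workcell import *
print(close_job())"
```

```text
the job is handed in; nothing more can be done
None
```

I handed in the job with the caddy back on its stand, all seven biscuits apparently in it, and the empty tray on its mat. I did not count the biscuits in the caddy one by one: the last pictures show them inside it, with none on the tray or the visible console. `close_job()` returned no verdict.

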